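# Fit the battery pack and cover of a parcel scale

### The job

A parcel scale lies upside down on the packing bench with its battery bay open. Put the battery pack down into the bay, then lay the cover on its guides and slide it in fully home, until its springy tab clicks behind the catch and holds by itself. Push lightly, with no more than about 15 N, so that the catch is not strained, and leave the other things on the bench where they are.

Things in the scene. Friction and masses are not known exactly. Their poses are not given: they have to be found in the camera images.
- scale: Small parcel scale standing firm upside down on its 248 x 208 mm pan: light grey housing 220 (x) x 180 (y) mm, four rubber feet (tops at z 84) near its corners. Origin on the bench under its middle. Its flat underside, the deck, is at z 62. A groove 50 wide (y -25 to 25) and 6 deep runs along x, open at -x; the bay is sunk in it. The cover rides on the deck beside the groove and slides to +x.
- bay_floor (a point): Centre of the battery well's floor: scale x -9, y 0, z 29 mm; axes as the scale's. The well is 41 (x) x 49 (y) mm, its floor 33 below the deck; above scale z 41 it widens at both x ends into finger scoops, so that the bay's mouth is 77 long in x.
- rail_mouth (a point): Mouth of the two rails on the deck: scale x -13, y 0, z 62 mm. There they are flared 77 mm apart; they narrow to 67 apart inside at scale x 4 and run so to x 46, 9 tall. From x 10 lips reach inwards to 57 apart, 5.5 above the deck, with raised lead-ins. Lay the cover on flat with its origin at scale x -64, y 0 (nose at x -12), x axes alike, then slide it.
- cover_home (a point): Scale x 0, y 0, z 57 mm. The cover's origin comes home d past this point along x, d from -4 to 12 mm: the catch past the bay is screwed on in long slots, set differently on each scale, and no reading tells where. The hook meets the catch's ramp at d-12, is on top of its ledge from d-4 to d-2 and clicks down behind it at d; a rubber seal begins at d-2.5, a hard stop at d+1.5.
- cover: Battery cover of white plastic, lying with its bar up: plate 112 long (x -60 to 52), 64 wide (y), 4 thick (z 5 to 9), about 70 g. Origin at the underside of two ribs 5 deep (|y| 18.5 to 21.5, x -56 to 34) that it stands on and that go down into the groove. +x is the nose that goes in first, with a springy tongue (the tab) 18 wide, hinged at x 18, hook below its tip at x 48.5.
- cover_grip (a point): Middle of the cover's grip bar: cover x -26, y 0, z 16 mm. The bar is 12 thick along x, 44 long along y, 14 tall (z 9 to 23): pinch it from above along the cover's x. Pushing it in is felt as: drag of about 1 N, 3 to 9 N up the ramp, a sudden drop, the click, then the seal (1 N per mm) and the hard stop. Over 20 N spoils the catch. Let go, the seal pushes the cover back till the hook holds it.
- tab_tip (a point): Top of the tab's free tip: cover x 50.5, y 0, z 9 mm. It rises up to 4 mm as the hook rides over the ledge; once clicked it is down again, level with the plate (scale z 66).
- pack: Battery pack, a black block 36 (x) x 44 (y) x 26 (z) mm with rounded edges and a pale label band, 0.13 to 0.21 kg. Origin at the centre of its underside. It goes into the bay upright with its 36 mm side along the scale's x, either way round; its top is then 7 mm below the deck.
- bottle_a: Bystander: small amber bottle with a black cap, 42 mm across, 105 mm tall, upright; origin at the centre of its underside.
- bottle_b: Bystander: small amber bottle with a black cap, 42 mm across, 105 mm tall, upright; origin at the centre of its underside.
- jar: Bystander: glass jar with a metal lid, 60 mm across, 55 mm tall; origin at the centre of its underside.
- screwdriver: Bystander: screwdriver 170 mm long, lying near the edge of the reach; origin near its middle.
- label_roll: Bystander: roll of paper labels, 68 mm across, 50 mm tall, standing on end; origin at the centre of its underside.
- carton: Bystander: closed brown carton 70 x 110 x 50 mm; origin at the centre of its underside.
Things that resemble listed ones, but are neither listed nor needed, are in the scene too. Of the things like the cover, leave any that is red; of the rest the smaller one is meant.

How it is judged:
On the way, in this order (a step that is already met when the one before it is completed fails the run):
1. the battery pack is down in the bay and let go (x of pack in the frame of bay_floor between -0.006 and 0.006 m and y of pack in the frame of bay_floor between -0.006 and 0.006 m and z of pack in the frame of bay_floor below 0.003 m and angle between pack's own z axis and vertical below 0.1 rad and contact force between the fingers and pack below 0.2 N), for 0.2 s.
2. the nose of the cover is between the rails, flat on the guides (x of cover in the frame of scale between -0.046 and -0.018 m and y of cover in the frame of scale between -0.005 and 0.005 m and z of cover in the frame of scale below 0.061 m and angle between the x axis of cover and the x axis of scale, either way round below 0.1 rad), for 0.05 s.
At the end, for the whole second after the job is handed in: The cover is fully home on its rails, flat on the deck (within 2.5 mm, 4 mm sideways) and at rest, its tab clicked behind the catch and down level (within 1 mm); the battery pack lies upright on the bay's floor (within 3 mm) under it; nothing is held (x of catch_ledge in the frame of cover below 0.0466 m and y of cover in the frame of scale between -0.004 and 0.004 m and z of cover in the frame of scale below 0.0595 m and angle between cover's own z axis and vertical below 0.05 rad and z of tab_tip in the frame of scale below 0.067 m and linear speed of cover below 0.01 m/s and x of pack in the frame of bay_floor between -0.006 and 0.006 m and z of pack in the frame of bay_floor below 0.003 m and y of pack in the frame of bay_floor between -0.006 and 0.006 m and angle between pack's own z axis and vertical below 0.1 rad); the robot touches nothing.
It fails at once if once its nose is between the rails, the cover bears on the scale, its rails, catch or stop with more than 20 N (contact force between cover and scale above 20 N and x of cover in the frame of scale above -0.046 m).
It fails at once if a bystander is moved by more than 20 mm (distance of any of bottle_a, bottle_b, jar, screwdriver, label_roll, carton from where it was at the start of the episode above 0.02 m).
It also fails if it takes over 72 s, if anything falls off the work surface, if the arm or the gripper's body presses on something with over 40 N, if the wrist force passes 120 N, or if a joint passes its speed limit or range.

### The arm

A 7-joint arm with a two-finger parallel gripper is mounted at the origin on the work surface. World frame = base frame: x ahead of the robot, y to its left, z up, the work surface at z = 0. Lengths are in m, angles in rad, forces in N, time in s.
With the tool pointing down it reaches from about 0.4 to 0.85 m from the base axis. Payload 4.5 kg.
Tool frame: the origin (TCP) lies on the centre line of the jaws, within the pads' length; the fingertips stand 11 mm ahead of it and the grasp point (between the pads) lies 8 mm behind it; z points along the fingers, y is the line along which they close (so a half turn about z gives the same grasp; the last joint's range is limited). The gripper opens to 88 mm and grips with 3 to 60 N. Pads are 18 mm wide; open, the fingers measure 123 mm over their backs; the gripper's body (75 mm by 187 mm) begins 45 mm behind the grasp point.
Start: joints at [1.28, 0.689, -0.195, 1.565, 0.157, 0.902, -0.215], TCP at [0.199, -0.592, 0.25] pointing down, gripper open.
Joint ranges: [-3.01, 3.01], [-0.46, 2.08], [-1.47, 1.51], [0.13, 2.56], [-1, 4.14], [0.04, 2.09], [-2.66, 2.66]. Speed limits (rad/s): [2.57, 2.57, 3.14, 3.14, 3.14, 3.14, 3.14].

### API

Orientations are given as a unit quaternion [x, y, z, w].
In Python, from plant import * gives the robot as it stands. The module is installed in compiled form; this text tells all that it offers.
- The arm moves only by the tool send_rows, never from a script. Its argument "motion" is a list of rows, each an object of numbers: "x", "y", "z": the shift along the tool's x, y, z in cm; "rx", "ry", "rz": the turn, a rotation vector about the tool's x, y, z in rad; "jaw": the finger opening in cm, from 0 to 8.81. In form: [{"x": .., "y": .., "z": .., "rx": .., "ry": .., "rz": .., "jaw": ..}, ...]. A call has exactly 5 rows; each row shifts and turns the commanded pose from where the row before left it, along the tool's axes as they then stand; what a row does not reach is not made up. A row lasts 1/10 s, in which the tool goes at most 50 mm and 8.59 degrees, less where a joint would pass 70% of its speed; a pose out of reach is approached as far as the arm can. A call is refused whole if a number of a shift passes 5 or a number of a turn 0.15, either way. A call with a gripper value outside its range is refused whole. The fingers move at their own pace and stop on an object; "grip_force" is the grip in N (left out, the last holds). Time passes only in rows, so rows that do not move let the fingers close, or fill a call up. It gives the time, the measured TCP pose, the force, the opening and the grip force at its end, in the units of the state.
- get_state(): the state, without advancing time (a new reading comes with each control period).
- snapshot(name): name is "scene" or "top" or "wrist"; returns a dict with "img" (480x640x3 uint8, red, green, blue), "vertical_fov" (degrees; the focal length in pixels is half the picture's height over the tangent of half this angle, whatever the lens; pixels are square), "cx", "cy" (the principal point, pixels), "extrinsics" (4x4, takes a point from camera to world coordinates). Camera axes: x right, y up, looking along -z (the intrinsics and any distortion apply to the point x, -y, -z); pixel columns grow to the right and rows downward; lengths in m; the calibration is good to about 2 mm. A picture is of the moment at which its call begins. There is no depth.
- finish_job(): hands the job in; it is judged then, once.
The state is a dict: "clock": time; "q": joint angles; "qd": joint speeds; "joint_torque": joint torques, N m; "tool_pos": TCP position; "eef_rot": TCP orientation; "contact_force": force on the tool from outside, world axes, zero at the start; "moment": the same for the moment, N m; "opening": opening from 0.0 (shut) to 1.0 (fully open); "finger_force": force on a finger pad.
Only numpy, scipy, OpenCV 4.12 (cv2) and the standard library are available. Lean on these libraries where they do the work, as an engineer would, in place of code of your own. Each camera call takes 0.05 s, during which the arm holds its last target. There are 200 camera calls.

## Working session

There is one attempt and no reset: what is moved stays moved. The work goes in short steps, Python scripts to look and compute and a tool call to move; the robot and the scene stay as the last step left them, time stands still between calls to the robot, and variables do not carry over. Pictures are saved under pics/ and viewed, at most 10 in all, crops included, and the job is handed in when it is done.

Besides the shell and the picture viewer there is one more tool, called after "Emit:" as name(argument=value, ...), one argument or row to a line, values as JSON. send_rows: Moves the arm, as the interface text tells. Its arguments: {"type":"object","properties":{"motion":{"type":"array"},"grip_force":{"type":"number"}},"required":["motion"]}

```bash
mkdir -p pics
cat > h.py <<'E'
from plant import *
import numpy as np, cv2
from scipy.spatial.transform import Rotation as R
def snap(n,f):
    s=snapshot(n); cv2.imwrite('pics/'+f,s['img'][:,:,::-1]); np.save('pics/'+f+'.npy',{k:v for k,v in s.items() if k!='img'},allow_pickle=True); return s
def load(f): return np.load('pics/'+f+'.npy',allow_pickle=True).item()
def px2w(s,u,v,z):
    f=240/np.tan(np.radians(s['vertical_fov'])/2); E=np.array(s['extrinsics'])
    d=E[:3,:3]@np.array([(u-s['cx'])/f,-(v-s['cy'])/f,-1]); o=E[:3,3]
    return o+d*(z-o[2])/d[2]
def w2px(s,p):
    f=240/np.tan(np.radians(s['vertical_fov'])/2); E=np.array(s['extrinsics'])
    c=E[:3,:3].T@(np.array(p)-E[:3,3]); return np.array([s['cx']-f*c[0]/c[2],s['cy']+f*c[1]/c[2]])
E
python3 - <<'E'
from h import *
for n in('top','scene'):
    s=snap(n,n+'0.png'); print({k:v for k,v in s.items() if k!='img'})
print(get_state())
E
```

```text
{'vertical_fov': 49.43479666569095, 'cx': 324.0759827683786, 'cy': 239.54737783105477, 'extrinsics': array([[ 0.02278248,  0.9961506 , -0.08464595,  0.39718531],
       [-0.99969432,  0.02188631, -0.0115003 ,  0.01893638],
       [-0.00960344,  0.08488208,  0.99634472,  1.16970502],
       [ 0.        ,  0.        ,  0.        ,  1.        ]])}
{'vertical_fov': 51.541800308131066, 'cx': 321.17230518435406, 'cy': 241.77815915140974, 'extrinsics': array([[-0.38741001, -0.7819232 ,  0.48837443,  1.09515731],
       [ 0.92187224, -0.33320709,  0.19779942,  0.27253435],
       [ 0.00806587,  0.52684831,  0.84992106,  1.12795082],
       [ 0.        ,  0.        ,  0.        ,  1.        ]])}
{'clock': 0.1, 'q': array([ 1.27982158,  0.68988287, -0.19454135,  1.56621353,  0.15730323,
        0.90251322, -0.21512432]), 'qd': array([ 3.96522761e-05, -2.76524645e-03, -1.15204315e-03, -2.00364283e-03,
       -4.58686498e-04, -7.63104808e-04,  5.11244273e-04]), 'joint_torque': array([-2.81128989e-03, -5.28494024e+01, -1.27109874e+00, -1.53835684e+01,
       -5.24941867e-02,  1.98660950e-03,  1.07936896e-05]), 'tool_pos': array([ 0.19923191, -0.59182488,  0.24900859]), 'eef_rot': array([ 9.86838363e-01,  1.61707717e-01, -1.85515896e-04, -7.90804312e-04]), 'contact_force': array([-0.09005156, -1.52882448, -0.31960723]), 'moment': array([ 0.05133301,  0.02017163, -0.04678327]), 'finger_force': 0.0, 'opening': 1.0003724858208383}
```

View pics/top0.png

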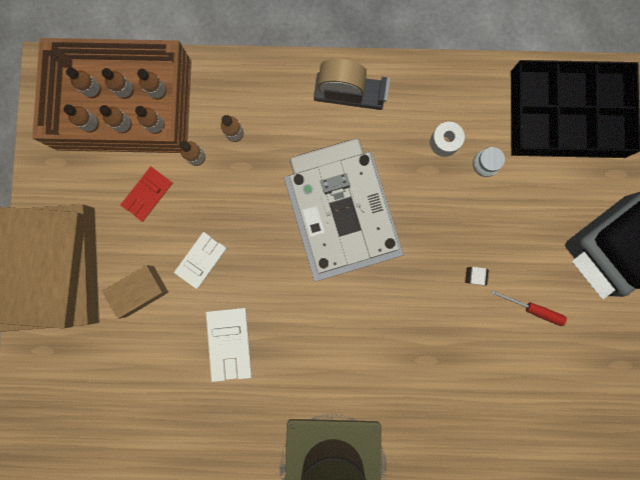

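View pics/scene0.png

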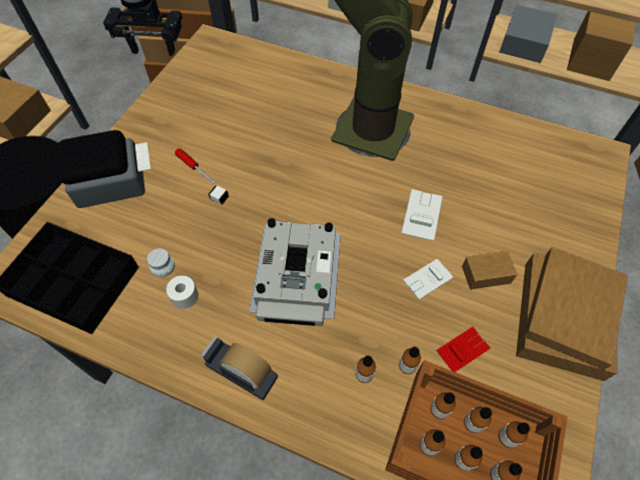

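The top view shows the scale at about (345,213) with its catch at (335,185), so +x points up the picture. The small white cover is at (200,260), the larger white decoy at (229,345), and the pack at (477,276).

Run:
```python
import cv2,numpy as np
im=cv2.imread('pics/top0.png'); out=np.zeros((600,800,3),np.uint8)
def c(u,v,w,h,k): return cv2.resize(im[v:v+h,u:u+w],None,fx=k,fy=k,interpolation=cv2.INTER_CUBIC)
out[:600,:520]=c(280,135,130,150,4)
out[:260,530:790]=c(168,228,65,65,4)
out[270:550,530:810-10]=c(460,258,35,35,8)[:, :270]
cv2.imwrite('pics/crop1.png',out)
```

```text
(no output)
```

View pics/crop1.png

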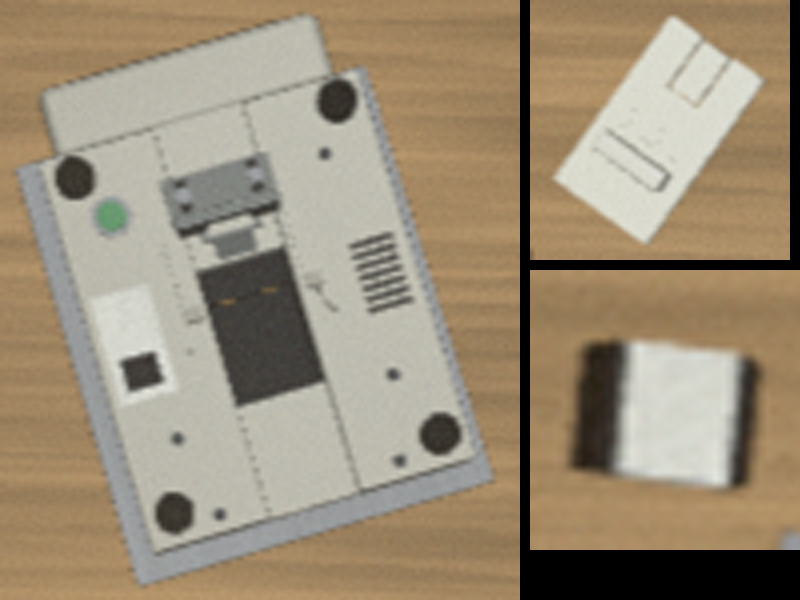

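The enlarged crop gives foot tops at crop pixels (75,178), (337,101), (174,513) and (440,433). It also shows the bay mouth, the cover corners with the tab at upper right, and the pack with its 44 mm side across the picture.

Run:
```python
from h import *
s=load('top0.png')
A=lambda a,b:(280+a/4-.4,135+b/4-.4)
C=lambda a,b:(168+(a-530)/4-.4,228+b/4-.4)
P=lambda a,b:(460+(a-530)/8-.4,258+(b-270)/8-.4)
g=lambda F,pts,z:np.array([px2w(s,*F(*p),z) for p in pts])
F=g(A,[(75,178),(337,101),(440,433),(174,513)],.084)
print('feet',F.round(4),F.mean(0)); e=(F[0]+F[1]-F[2]-F[3])/2; print(np.linalg.norm(e),np.degrees(np.arctan2(e[1],e[0]))); w=F[0]-F[1];print(np.linalg.norm(w),np.degrees(np.arctan2(w[1],w[0]))-90)
B=g(A,[(197,270),(287,248),(325,380),(237,405)],.056);print('bay',B.mean(0)); e=(B[0]+B[1]-B[2]-B[3])/2; print(np.linalg.norm(e),np.linalg.norm(B[0]-B[1]),np.degrees(np.arctan2(e[1],e[0])))
H=g(A,[(157,550),(475,458)],.062);print('rear housing',H,np.linalg.norm(H[0]-H[1]),H.mean(0))
V=g(C,[(670,15),(763,80),(647,243),(555,180)],.009);e=(V[0]+V[1]-V[2]-V[3])/2;print('cov',V.mean(0),np.linalg.norm(e),np.linalg.norm(V[0]-V[1]),np.degrees(np.arctan2(e[1],e[0])))
e/=np.linalg.norm(e); print('grip',V.mean(0)-e*.022)
K=g(P,[(597,344),(757,357),(742,487),(582,472)],.026);e=(K[0]-K[1]);print('pack',K.mean(0),np.linalg.norm(e),np.linalg.norm(K[0]-K[3]),np.degrees(np.arctan2(e[1],e[0]))-90)
st=get_state();print(R.from_quat(st['eef_rot']).as_matrix().round(3))
```

```text
feet [[ 0.6163  0.0887  0.084 ]
 [ 0.6605 -0.0488  0.084 ]
 [ 0.4855 -0.1054  0.084 ]
 [ 0.4407  0.0324  0.084 ]] [ 0.55075085 -0.00827339  0.084     ]
0.18415248043008783 17.84487190644239
0.1444448005818296 17.802929570796238
bay [ 0.54364068 -0.01197924  0.056     ]
0.07527392870063473 0.05000092004765069 17.28616804912276
rear housing [[ 0.4217632   0.04122669  0.062     ]
 [ 0.47438261 -0.12662696  0.062     ]] 0.17590807450283105 [ 0.44807291 -0.04270014  0.062     ]
cov [0.44412111 0.30860375 0.009     ] 0.1109590873282413 0.0642366015338824 -33.12918641447153
grip [0.42569742 0.32062738 0.009     ]
pack [ 0.42248107 -0.30344978  0.026     ] 0.043643437230227844 0.035199053152819425 -3.37441893116538
[[ 0.948  0.319 -0.001]
 [ 0.319 -0.948  0.002]
 [-0.    -0.002 -1.   ]]
```

Emit:
send_rows(
  motion=[
    {"rz":-0.148,"jaw":7},
    {"rz":-0.148,"jaw":7},
    {"rz":-0.148,"jaw":7},
    {"rz":-0.148,"jaw":7},
    {"rz":-0.148,"jaw":7},
  ],
)

```text
schema error: expected keys x, y, z, rx, ry, rz, jaw
```

Emit:
send_rows(
  motion=[
    {"rz":-0.148,"jaw":7},
    {"rz":-0.148,"jaw":7},
    {"rz":-0.147,"jaw":7},
    {"x":3.7,"y":2.5,"jaw":7},
    {"x":3.7,"y":2.5,"jaw":7},
  ],
)

```text
schema error: expected keys x, y, z, rx, ry, rz, jaw
```

Emit:
send_rows(
  motion=[
    {"x":3.7,"y":2.5,"jaw":7},
    {"x":3.7,"y":2.5,"jaw":7},
    {"x":3.7,"y":2.5,"jaw":7},
    {"x":3.7,"y":2.5,"jaw":7},
    {"x":3.7,"y":2.5,"jaw":7},
  ],
)

```text
schema error: expected keys x, y, z, rx, ry, rz, jaw
```

Emit:
send_rows(
  motion=[
    {"x":3.7,"y":2.5,"jaw":7},
    {"x":0.5,"y":0.6,"z":3,"jaw":7},
    {"z":3,"jaw":7},
    {"jaw":7},
    {"jaw":7},
  ],
)

```text
schema error: expected keys x, y, z, rx, ry, rz, jaw
```

Run:
```python
from h import *
s=snap('wrist','w1.png'); st=get_state(); print(st['tool_pos'],R.from_quat(st['eef_rot']).as_matrix().round(4),st['contact_force'])
print({k:v for k,v in s.items() if k!='img'}); print(w2px(s,[.4225,-.3034,.026]))
```

```text
[ 0.19929018 -0.59189247  0.24909061] [[ 9.477e-01  3.192e-01 -5.000e-04]
 [ 3.192e-01 -9.477e-01  1.300e-03]
 [-1.000e-04 -1.400e-03 -1.000e+00]] [ 0.245606   -0.23402784 -0.16518177]
{'vertical_fov': 61.402423893490365, 'cx': 324.9267971756382, 'cy': 239.98057679776605, 'extrinsics': array([[ 3.18465988e-01,  9.11818731e-01,  2.59164073e-01,
         2.65532173e-01],
       [-9.47933909e-01,  3.06576948e-01,  8.62083428e-02,
        -5.69360996e-01],
       [-8.47348944e-04, -2.73124838e-01,  9.61978225e-01,
         3.82893560e-01],
       [ 0.00000000e+00,  0.00000000e+00,  0.00000000e+00,
         1.00000000e+00]])}
[  33.29534715 -225.50961362]
```

View pics/w1.png

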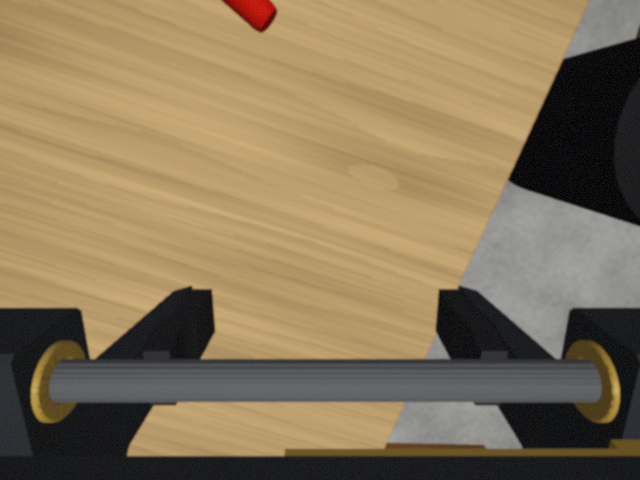

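The arm had not moved because every key is required. This wrist view shows the bare bench, the screwdriver handle at (250,10) and the fingers at (195,320) and (455,320). I'll resend the moves with full rows.

Emit:
send_rows(
  motion=[
    {"x":0,"y":0,"z":0,"rx":0,"ry":0,"rz":-0.148,"jaw":7},
    {"x":0,"y":0,"z":0,"rx":0,"ry":0,"rz":-0.148,"jaw":7},
    {"x":0,"y":0,"z":0,"rx":0,"ry":0,"rz":-0.148,"jaw":7},
    {"x":0,"y":0,"z":0,"rx":0,"ry":0,"rz":-0.148,"jaw":7},
    {"x":0,"y":0,"z":0,"rx":0,"ry":0,"rz":-0.148,"jaw":7},
  ],
)

```text
clock: 0.65
tool_pos: [0.1993, -0.5921, 0.2494]
eef_rot: [0.86, 0.51, 0.0, -0.0]
contact_force: [-0.2, 0.6, 0.7]
opening: 0.794
finger_force: 0.0
```

Emit:
send_rows(
  motion=[
    {"x":0,"y":0,"z":0,"rx":0,"ry":0,"rz":-0.148,"jaw":7},
    {"x":0,"y":0,"z":0,"rx":0,"ry":0,"rz":-0.148,"jaw":7},
    {"x":0,"y":0,"z":0,"rx":0,"ry":0,"rz":-0.147,"jaw":7},
    {"x":3.7,"y":2.5,"z":0,"rx":0,"ry":0,"rz":0,"jaw":7},
    {"x":3.7,"y":2.5,"z":0,"rx":0,"ry":0,"rz":0,"jaw":7},
  ],
)

```text
clock: 1.15
tool_pos: [0.2533, -0.5216, 0.2491]
eef_rot: [0.73, 0.683, 0.0, -0.0]
contact_force: [2.2, 0.4, 0.3]
opening: 0.791
finger_force: 0.0
```

Emit:
send_rows(
  motion=[
    {"x":3.7,"y":2.5,"z":0,"rx":0,"ry":0,"rz":0,"jaw":7},
    {"x":3.7,"y":2.5,"z":0,"rx":0,"ry":0,"rz":0,"jaw":7},
    {"x":3.7,"y":2.5,"z":0,"rx":0,"ry":0,"rz":0,"jaw":7},
    {"x":3.7,"y":2.5,"z":0,"rx":0,"ry":0,"rz":0,"jaw":7},
    {"x":0.5,"y":3.0,"z":0,"rx":0,"ry":0,"rz":0,"jaw":7},
  ],
)

```text
clock: 1.65
tool_pos: [0.3942, -0.3719, 0.2499]
eef_rot: [0.727, 0.687, 0.0, -0.002]
contact_force: [-0.4, -1.1, 0.1]
opening: 0.792
finger_force: 0.0
```

Emit:
send_rows(
  motion=[
    {"x":0,"y":0,"z":3,"rx":0,"ry":0,"rz":0,"jaw":7},
    {"x":0,"y":0,"z":3,"rx":0,"ry":0,"rz":0,"jaw":7},
    {"x":0,"y":0,"z":0,"rx":0,"ry":0,"rz":0,"jaw":7},
    {"x":0,"y":0,"z":0,"rx":0,"ry":0,"rz":0,"jaw":7},
    {"x":0,"y":0,"z":0,"rx":0,"ry":0,"rz":0,"jaw":7},
  ],
)

```text
clock: 2.15
tool_pos: [0.3941, -0.3777, 0.191]
eef_rot: [0.729, 0.684, 0.0, 0.001]
contact_force: [-0.6, 0.2, 0.7]
opening: 0.794
finger_force: 0.0
```

Run:
```python
from h import *
s=snap('wrist','w2.png'); st=get_state(); print(st['tool_pos'],R.from_quat(st['eef_rot']).as_matrix().round(4),st['contact_force'])
print(s['extrinsics']); print(w2px(s,[.4225,-.3034,.026]))
```

```text
[ 0.39407368 -0.37778725  0.19118222] [[ 0.0635  0.998   0.0022]
 [ 0.998  -0.0635 -0.0017]
 [-0.0016  0.0023 -1.    ]] [ 0.11841407 -0.25585962 -0.38551663]
[[ 0.99793448  0.06238139  0.01534092  0.39789955]
 [-0.06419484  0.95942308  0.2745658  -0.3071763 ]
 [ 0.00240936 -0.27498348  0.96144593  0.3248385 ]
 [ 0.          0.          0.          1.        ]]
[358.27250283 116.51567673]
```

View pics/w2.png

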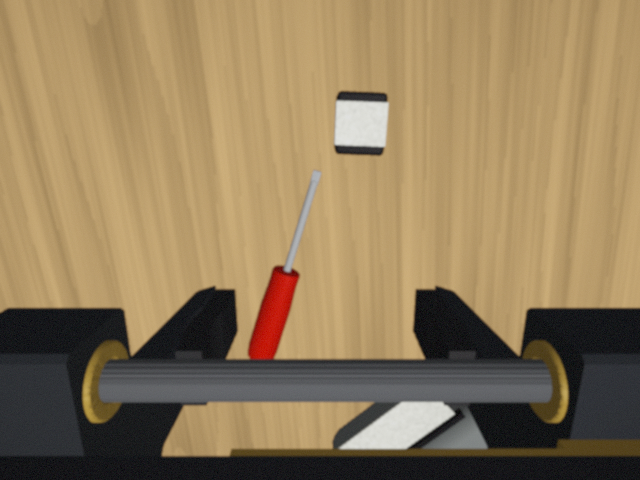

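The pack is at about (361,122), with top-face corners near (338,93), (387,94), (384,153) and (335,151). The screwdriver tip is at (316,175).

Run:
```python
from h import *
s=load('w2.png')
K=np.array([px2w(s,u,v,.026) for u,v in[(338,93),(387.5,94),(384,154),(335,152)]])
e=(K[1]+K[2]-K[0]-K[3])/2; print(K.mean(0),np.linalg.norm(e),np.linalg.norm(K[0]-K[3]),np.degrees(np.arctan2(e[1],e[0])))
st=get_state();M=R.from_quat(st['eef_rot']).as_matrix(); ty=np.degrees(np.arctan2(M[1,1],M[0,1]));print(ty)
print(M.T@(K.mean(0)*[1,1,0]+[0,0,.025]-st['tool_pos'])*100)
```

```text
[ 0.42430576 -0.30849823  0.026     ] 0.035048788052598 0.040283230875179765 -5.378236354088467
-3.6415048364671496
[ 7.13280379  2.53897115 16.61299198]
```

Run:
```python
from h import *
s=load('top0.png');im=cv2.imread('pics/top0.png').astype(int)
P=lambda a,b:(460+(a-530)/8-.4,258+(b-270)/8-.4)
print(px2w(s,*P(577,407),.003),px2w(s,*P(750,422),.023))
print(im[276,460:495].sum(1)//3)
w=load('w2.png');iw=cv2.imread('pics/w2.png').astype(int)
print(iw[85:165:1,361].sum(1)//3); print(iw[122,325:400].sum(1)//3)
for z,v in((.022,92),(.026,95),(.022,155),(.003,155)): print(z,v,px2w(w,361,v,z))
print(w2px(s,[.4243,-.3085,.026]), w2px(w,[0.4225,-.3034-.022,.026]),w2px(w,[0.4225,-.3034+.022,.026]))
```

```text
[ 0.4246078  -0.28426635  0.003     ] [ 0.42111067 -0.32624227  0.023     ]
[130 124 124 130 126 103  45  32  39  43  65 154 212 213 205 213 211 208
 210 208 208 210 211 212 193 138  55  51  98 131 133 131 132 136 135]
[144 145 145 143 144 137 112  72  38  38  46  48  49  52  51 106 166 201
 214 215 217 219 219 217 216 217 217 218 218 218 219 218 218 219 219 219
 219 218 219 218 219 218 219 220 220 219 220 219 219 220 217 217 217 221
 222 221 220 220 219 210 184 130  70  50  52  46  45  35  43  78 122 145
 153 154 151 151 152 153 152 152]
[162 161 161 156 153 152 152 153 153 158 184 207 218 220 220 220 218 217
 215 217 218 221 221 218 218 218 219 219 220 219 220 221 221 221 221 219
 218 218 219 217 219 220 220 219 218 218 219 219 217 214 214 215 216 214
 213 213 215 218 219 218 215 201 177 154 143 142 141 140 139 140 140 140
 141 142 141]
0.022 92 [ 0.42543763 -0.28693731  0.022     ]
0.026 95 [ 0.42499567 -0.28917404  0.026     ]
0.022 155 [ 0.42370633 -0.33052727  0.022     ]
0.003 155 [ 0.42532544 -0.3319923   0.003     ]
[479.3545238  274.93180937] [359.53783169 148.29265178] [356.95255316  83.36697638]
```

Emit:
send_rows(
  motion=[
    {"x":3.6,"y":1.3,"z":0,"rx":0,"ry":0,"rz":0,"jaw":7},
    {"x":3.5,"y":1.2,"z":0,"rx":0,"ry":0,"rz":0,"jaw":7},
    {"x":0,"y":0,"z":4.5,"rx":0,"ry":0,"rz":0,"jaw":7},
    {"x":0,"y":0,"z":4.5,"rx":0,"ry":0,"rz":0,"jaw":7},
    {"x":0,"y":0,"z":3,"rx":0,"ry":0,"rz":0,"jaw":7},
  ],
)

```text
clock: 2.7
tool_pos: [0.4231, -0.3079, 0.0689]
eef_rot: [0.729, 0.685, 0.0, 0.0]
contact_force: [0.6, -0.2, -1.2]
opening: 0.791
finger_force: 0.0
```

Emit:
send_rows(
  motion=[
    {"x":0,"y":0,"z":2,"rx":0,"ry":0,"rz":0,"jaw":7},
    {"x":0,"y":0,"z":1.6,"rx":0,"ry":0,"rz":0,"jaw":7},
    {"x":0,"y":0,"z":1.0,"rx":0,"ry":0,"rz":0,"jaw":7},
    {"x":0,"y":0,"z":0,"rx":0,"ry":0,"rz":0,"jaw":7},
    {"x":0,"y":0,"z":0,"rx":0,"ry":0,"rz":0,"jaw":7},
  ],
)

```text
clock: 3.2
tool_pos: [0.4234, -0.3082, 0.0246]
eef_rot: [0.729, 0.684, 0.0, 0.001]
contact_force: [0.9, -0.4, 0.3]
opening: 0.795
finger_force: 0.0
```

Emit:
send_rows(
  motion=[
    {"x":0,"y":0,"z":0,"rx":0,"ry":0,"rz":0,"jaw":4.5},
    {"x":0,"y":0,"z":0,"rx":0,"ry":0,"rz":0,"jaw":4},
    {"x":0,"y":0,"z":0,"rx":0,"ry":0,"rz":0,"jaw":3},
    {"x":0,"y":0,"z":0,"rx":0,"ry":0,"rz":0,"jaw":3},
    {"x":0,"y":0,"z":0,"rx":0,"ry":0,"rz":0,"jaw":3},
  ],
  grip_force=15,
)

```text
clock: 3.7
tool_pos: [0.4233, -0.3079, 0.024]
eef_rot: [0.729, 0.685, 0.0, 0.0]
contact_force: [0.4, -0.3, 2.4]
opening: 0.406
finger_force: 14.9
```

Emit:
send_rows(
  motion=[
    {"x":0,"y":0,"z":-2,"rx":0,"ry":0,"rz":0,"jaw":3},
    {"x":0,"y":0,"z":-4.5,"rx":0,"ry":0,"rz":0,"jaw":3},
    {"x":0,"y":0,"z":-4.5,"rx":0,"ry":0,"rz":0,"jaw":3},
    {"x":0,"y":0,"z":-4.5,"rx":0,"ry":0,"rz":0,"jaw":3},
    {"x":0,"y":0,"z":-4.5,"rx":0,"ry":0,"rz":0,"jaw":3},
  ],
)

```text
clock: 4.2
tool_pos: [0.4219, -0.3076, 0.2252]
eef_rot: [0.729, 0.685, -0.0, -0.001]
contact_force: [0.9, -1.7, -1.7]
opening: 0.41
finger_force: 14.9
```

Emit:
send_rows(
  motion=[
    {"x":3.9,"y":2.1,"z":0,"rx":0,"ry":0,"rz":0,"jaw":3},
    {"x":3.9,"y":2.1,"z":0,"rx":0,"ry":0,"rz":0,"jaw":3},
    {"x":3.9,"y":2.1,"z":0,"rx":0,"ry":0,"rz":0,"jaw":3},
    {"x":3.9,"y":2.1,"z":0,"rx":0,"ry":0,"rz":0,"jaw":3},
    {"x":3.9,"y":2.1,"z":0,"rx":0,"ry":0,"rz":0,"jaw":3},
  ],
)

```text
clock: 4.7
tool_pos: [0.54, -0.1184, 0.2234]
eef_rot: [0.729, 0.684, -0.001, -0.0]
contact_force: [1.6, -0.8, -1.3]
opening: 0.407
finger_force: 14.9
```

Emit:
send_rows(
  motion=[
    {"x":3.9,"y":2.1,"z":0,"rx":0,"ry":0,"rz":0,"jaw":3},
    {"x":0,"y":0,"z":0,"rx":0,"ry":0,"rz":-0.124,"jaw":3},
    {"x":0,"y":0,"z":0,"rx":0,"ry":0,"rz":-0.124,"jaw":3},
    {"x":0,"y":0,"z":0,"rx":0,"ry":0,"rz":-0.124,"jaw":3},
    {"x":0,"y":0,"z":0,"rx":0,"ry":0,"rz":0,"jaw":3},
  ],
)

```text
clock: 5.2
tool_pos: [0.5626, -0.0824, 0.2231]
eef_rot: [0.59, 0.808, -0.0, -0.001]
contact_force: [0.2, -0.1, -2.7]
opening: 0.407
finger_force: 14.9
```

Run:
```python
from h import *
s=snap('wrist','w3.png'); st=get_state(); print(st['tool_pos'],R.from_quat(st['eef_rot']).as_matrix().round(4),st['contact_force'],st['opening'])
c,n=np.cos(np.radians(17.8)),np.sin(np.radians(17.8))
T=lambda x,y,z:np.array([.5515+c*x-n*y,-.0085+n*x+c*y,z])
for p in[(-.0475,.0245,.056),(-.0475,-.0245,.056),(.0295,.0245,.056),(.0295,-.0245,.056)]: print(w2px(s,T(*p)))
im=cv2.resize(s['img'][:,:,::-1],(800,600)); cv2.imwrite('pics/w3b.png',im)
```

```text
[ 0.56270211 -0.08240078  0.22320621] [[-3.016e-01  9.534e-01 -1.400e-03]
 [ 9.534e-01  3.016e-01  2.000e-04]
 [ 6.000e-04 -1.200e-03 -1.000e+00]] [ 0.70685545 -0.01772702 -1.30537673] 0.4063560202383317
[274.5407103   83.92589803]
[276.95417496 155.48124656]
[384.91134805  83.68271206]
[382.32122979 155.28377628]
```

View pics/w3b.png

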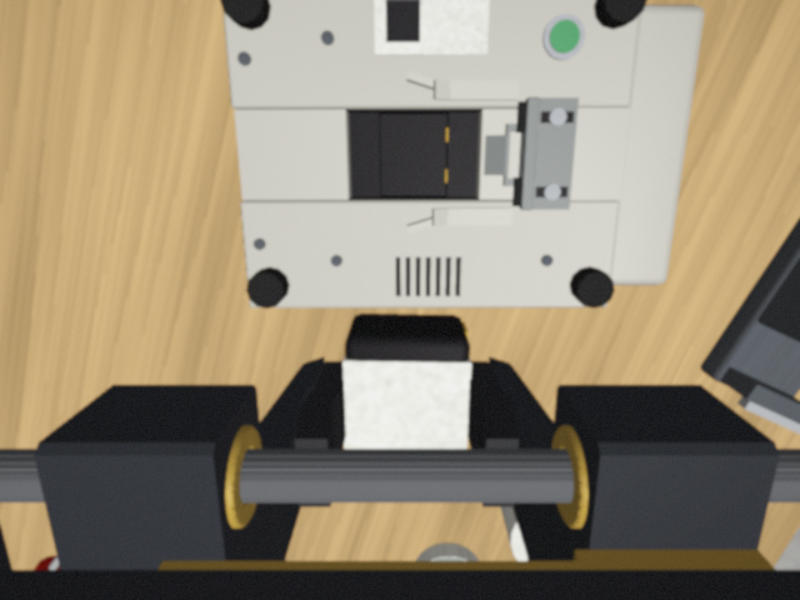

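The bay mouth corners are at (347,109), (480,109), (351,200) and (479,200) in the 1.25x view, about 4 px below the prediction from the top camera. The held pack's far face spans rows 318 to 360, so I'll calibrate the offset from that.

```bash
python3 - <<'E'
from h import *
s=load('w3.png'); st=get_state(); M=R.from_quat(st['eef_rot']).as_matrix(); t=st['tool_pos']
f=lambda p:w2px(s,t+M@np.array(p))*1.25
for p in [(.022,-.018,.024),(.022,.018,.024),(.022,-.018,.0),(.022,-.018,-.002),(.017,-.018,-.002),(.017,.018,-.002)]: print(p,f(p))
print('fingers', f((.009,-.018,.011)), f((.009,.018,.011)))
B=np.array([px2w(s,u/1.25,v/1.25,.056) for u,v in[(347,109),(480,109),(479,200),(351,200)]])
print(B.round(4),B.mean(0)); e=(B[1]+B[2]-B[0]-B[3])/2; print(np.linalg.norm(e),np.linalg.norm(B[0]-B[3]),np.degrees(np.arctan2(e[1],e[0])))
F=np.array([px2w(s,u/1.25,v/1.25,.084) for u,v in[(246,5),(620,5),(592,284),(268,285)]])
G=np.array([px2w(s,u/1.25,v/1.25,.062) for u,v in[(234,107),(632,106),(617,202),(243,201)]])
print(F,'groove lines',G)
E
python3 - <<'E'
import cv2
im=cv2.imread('pics/w3.png')[235:365,240:410]; cv2.imwrite('pics/c3.png',cv2.resize(im,None,fx=4,fy=4,interpolation=cv2.INTER_CUBIC))
E
```

```text
(0.022, -0.018, 0.024) [352.37211515 310.72557792]
(0.022, 0.018, 0.024) [462.56019403 310.98134609]
(0.022, -0.018, 0.0) [343.61545372 335.86662733]
(0.022, -0.018, -0.002) [342.7554425  338.33578578]
(0.017, -0.018, -0.002) [343.32684252 355.14390219]
(0.017, 0.018, -0.002) [471.9298226  355.43656829]
fingers [349.18500129 363.32774091] [465.68415733 363.59188815]
[[ 0.5014 -0.0011  0.056 ]
 [ 0.5723  0.0215  0.056 ]
 [ 0.5888 -0.0258  0.056 ]
 [ 0.5173 -0.0486  0.056 ]] [ 0.5449673 -0.0135119  0.056    ]
0.07472524599882001 0.05011100360635444 17.688946824302032
[[ 0.44583617  0.0280811   0.084     ]
 [ 0.61753141  0.08277263  0.084     ]
 [ 0.66000877 -0.04899538  0.084     ]
 [ 0.48831285 -0.10442258  0.084     ]] groove lines [[ 0.44292032 -0.01920842  0.062     ]
 [ 0.65033884  0.04745414  0.062     ]
 [ 0.66386688 -0.0025431   0.062     ]
 [ 0.4587642  -0.0673882   0.062     ]]
```

View pics/c3.png

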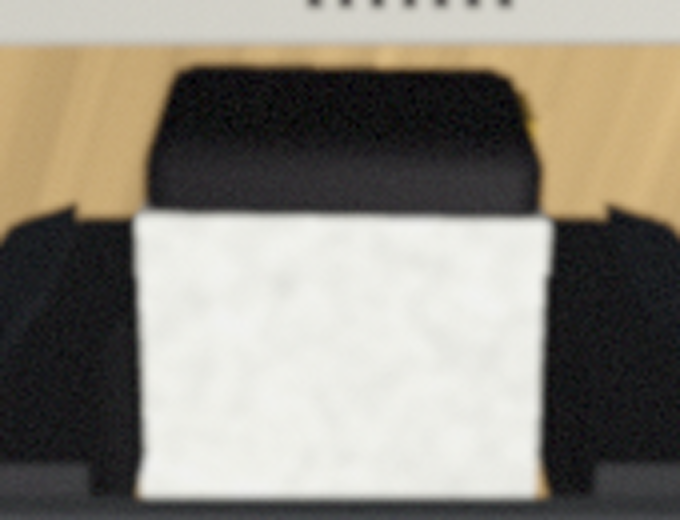

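Emit:
send_rows(
  motion=[
    {"x":3.6,"y":0.2,"z":0,"rx":0,"ry":0,"rz":0,"jaw":3},
    {"x":3.57,"y":0.17,"z":0,"rx":0,"ry":0,"rz":-0.003,"jaw":3},
    {"x":0,"y":0,"z":4,"rx":0,"ry":0,"rz":0,"jaw":3},
    {"x":0,"y":0,"z":4,"rx":0,"ry":0,"rz":0,"jaw":3},
    {"x":0,"y":0,"z":4,"rx":0,"ry":0,"rz":0,"jaw":3},
  ],
)

```text
clock: 5.75
tool_pos: [0.5451, -0.0129, 0.1028]
eef_rot: [0.59, 0.808, 0.0, 0.001]
contact_force: [0.5, -0.1, -1.3]
opening: 0.41
finger_force: 14.9
```

Emit:
send_rows(
  motion=[
    {"x":0,"y":0,"z":1.3,"rx":0,"ry":0,"rz":0,"jaw":3},
    {"x":0,"y":0,"z":0,"rx":0,"ry":0,"rz":0,"jaw":3},
    {"x":0,"y":0,"z":0,"rx":0,"ry":0,"rz":0,"jaw":3},
    {"x":0,"y":0,"z":0,"rx":0,"ry":0,"rz":0,"jaw":3},
    {"x":0,"y":0,"z":0,"rx":0,"ry":0,"rz":0,"jaw":3},
  ],
)

```text
clock: 6.25
tool_pos: [0.5461, -0.0128, 0.0923]
eef_rot: [0.589, 0.808, 0.001, 0.001]
contact_force: [0.0, -0.4, -2.8]
opening: 0.408
finger_force: 14.9
```

Run:
```python
from h import *
st=get_state(); M=R.from_quat(st['eef_rot']).as_matrix();print(st['tool_pos'],np.degrees(np.arctan2(M[1,1],M[0,1])),M[:,2],st['contact_force'])
print(M.T@(np.array([.5446,-.0129,.053])-st['tool_pos'])*100)
s=snap('wrist','w4.png'); cv2.imwrite('pics/w4b.png',s['img'][:,:,::-1])
```

```text
[ 0.54612364 -0.01282726  0.09229096] 17.833872331921448 [ 3.04149969e-03  1.60655973e-04 -9.99995362e-01] [ 0.04156624 -0.4222689  -2.75674974]
[ 0.04279726 -0.1588394   3.92861301]
```

View pics/w4b.png

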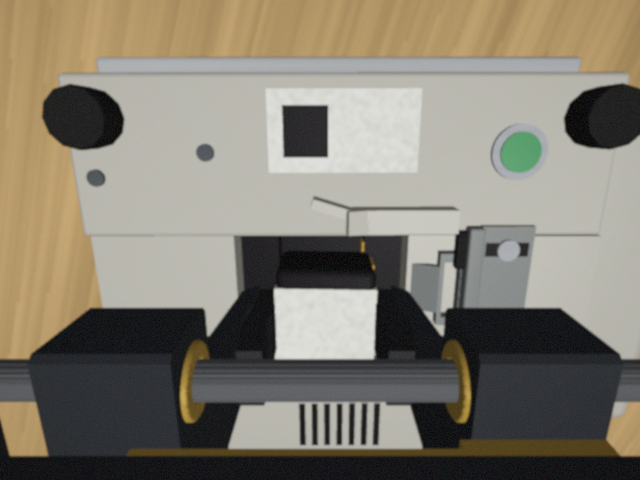

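The pack hangs at about (325,300) over the bay mouth (columns 240 to 407, row 237). It is nearly centred and about 1 mm too far along +y of the tool.

Emit:
send_rows(
  motion=[
    {"x":0,"y":-0.16,"z":0.6,"rx":0,"ry":0,"rz":0,"jaw":3},
    {"x":0,"y":0,"z":0.8,"rx":0,"ry":0,"rz":0,"jaw":3},
    {"x":0,"y":0,"z":0.6,"rx":0,"ry":0,"rz":0,"jaw":3},
    {"x":0,"y":0,"z":0.4,"rx":0,"ry":0,"rz":0,"jaw":3},
    {"x":0,"y":0,"z":0,"rx":0,"ry":0,"rz":0,"jaw":3},
  ],
)

```text
clock: 6.8
tool_pos: [0.543, -0.0132, 0.0658]
eef_rot: [0.589, 0.808, -0.001, -0.001]
contact_force: [-0.3, -0.1, -1.4]
opening: 0.404
finger_force: 14.9
```

Emit:
send_rows(
  motion=[
    {"x":0,"y":0.08,"z":0.3,"rx":0,"ry":0,"rz":0,"jaw":3},
    {"x":0,"y":0,"z":0.3,"rx":0,"ry":0,"rz":0,"jaw":3},
    {"x":0,"y":0,"z":0.3,"rx":0,"ry":0,"rz":0,"jaw":3},
    {"x":0,"y":0,"z":0.2,"rx":0,"ry":0,"rz":0,"jaw":3},
    {"x":0,"y":0,"z":0,"rx":0,"ry":0,"rz":0,"jaw":3},
  ],
)

```text
clock: 7.3
tool_pos: [0.5441, -0.0131, 0.0554]
eef_rot: [0.589, 0.808, -0.0, -0.0]
contact_force: [-0.1, -0.4, -1.7]
opening: 0.406
finger_force: 14.9
```

Emit:
send_rows(
  motion=[
    {"x":0,"y":0,"z":0.15,"rx":0,"ry":0,"rz":0,"jaw":3},
    {"x":0,"y":0,"z":0.1,"rx":0,"ry":0,"rz":0,"jaw":3},
    {"x":0,"y":0,"z":0,"rx":0,"ry":0,"rz":0,"jaw":3},
    {"x":0,"y":0,"z":0,"rx":0,"ry":0,"rz":0,"jaw":3},
    {"x":0,"y":0,"z":0,"rx":0,"ry":0,"rz":0,"jaw":3},
  ],
)

```text
clock: 7.8
tool_pos: [0.5443, -0.013, 0.0533]
eef_rot: [0.589, 0.808, 0.0, 0.0]
contact_force: [-0.2, -0.1, -0.9]
opening: 0.408
finger_force: 14.9
```

Emit:
send_rows(
  motion=[
    {"x":0,"y":0,"z":0,"rx":0,"ry":0,"rz":0,"jaw":3.9},
    {"x":0,"y":0,"z":0,"rx":0,"ry":0,"rz":0,"jaw":3.9},
    {"x":0,"y":0,"z":0,"rx":0,"ry":0,"rz":0,"jaw":3.9},
    {"x":0,"y":0,"z":0,"rx":0,"ry":0,"rz":0,"jaw":3.9},
    {"x":0,"y":0,"z":0,"rx":0,"ry":0,"rz":0,"jaw":3.9},
  ],
)

```text
clock: 8.3
tool_pos: [0.5443, -0.0131, 0.0533]
eef_rot: [0.589, 0.808, 0.0, 0.0]
contact_force: [-1.2, 0.2, 1.0]
opening: 0.445
finger_force: 0.0
```

Emit:
send_rows(
  motion=[
    {"x":0,"y":0,"z":-1.5,"rx":0,"ry":0,"rz":0,"jaw":3.9},
    {"x":0,"y":0,"z":-3.5,"rx":0,"ry":0,"rz":0,"jaw":3.9},
    {"x":0,"y":0,"z":-4.5,"rx":0,"ry":0,"rz":0,"jaw":3.9},
    {"x":0,"y":0,"z":-4.5,"rx":0,"ry":0,"rz":0,"jaw":3.9},
    {"x":4.18,"y":-0.73,"z":0,"rx":0,"ry":0,"rz":0,"jaw":3.9},
  ],
)

```text
clock: 8.8
tool_pos: [0.53, 0.0194, 0.1978]
eef_rot: [0.594, 0.805, 0.003, 0.006]
contact_force: [0.7, 0.1, -1.0]
opening: 0.445
finger_force: 0.0
```

Emit:
send_rows(
  motion=[
    {"x":4.18,"y":-0.73,"z":0,"rx":0,"ry":0,"rz":0,"jaw":3.9},
    {"x":4.18,"y":-0.73,"z":0,"rx":0,"ry":0,"rz":0,"jaw":3.9},
    {"x":4.18,"y":-0.73,"z":0,"rx":0,"ry":0,"rz":0,"jaw":3.9},
    {"x":4.18,"y":-0.73,"z":0,"rx":0,"ry":0,"rz":0,"jaw":3.9},
    {"x":4.18,"y":-0.73,"z":0,"rx":0,"ry":0,"rz":0,"jaw":3.9},
  ],
)

```text
clock: 9.3
tool_pos: [0.4246, 0.2135, 0.1933]
eef_rot: [0.589, 0.808, 0.0, 0.0]
contact_force: [0.4, 0.1, -0.0]
opening: 0.438
finger_force: 0.0
```

Emit:
send_rows(
  motion=[
    {"x":4.18,"y":-0.73,"z":0,"rx":0,"ry":0,"rz":0,"jaw":3.9},
    {"x":0,"y":0,"z":0,"rx":0,"ry":0,"rz":0.148,"jaw":3.9},
    {"x":0,"y":0,"z":0,"rx":0,"ry":0,"rz":0.148,"jaw":3.9},
    {"x":0,"y":0,"z":0,"rx":0,"ry":0,"rz":0.148,"jaw":3.9},
    {"x":0,"y":0,"z":0,"rx":0,"ry":0,"rz":0.148,"jaw":3.9},
  ],
)

```text
clock: 9.8
tool_pos: [0.4056, 0.2499, 0.1933]
eef_rot: [0.801, 0.599, 0.0, 0.0]
contact_force: [-0.5, -0.1, -0.3]
opening: 0.441
finger_force: 0.0
```

Emit:
send_rows(
  motion=[
    {"x":0,"y":0,"z":0,"rx":0,"ry":0,"rz":0.148,"jaw":3.5},
    {"x":0,"y":0,"z":0,"rx":0,"ry":0,"rz":0.147,"jaw":3.5},
    {"x":0,"y":0,"z":0,"rx":0,"ry":0,"rz":0,"jaw":3.5},
    {"x":0,"y":0,"z":0,"rx":0,"ry":0,"rz":0,"jaw":3.5},
    {"x":0,"y":0,"z":0,"rx":0,"ry":0,"rz":0,"jaw":3.5},
  ],
)

```text
clock: 10.3
tool_pos: [0.4057, 0.2498, 0.1932]
eef_rot: [0.878, 0.479, -0.0, -0.0]
contact_force: [-0.0, -0.5, -0.5]
opening: 0.396
finger_force: 0.0
```

Run:
```python
from h import *
s=snap('wrist','w5.png'); st=get_state(); print(st['tool_pos'],R.from_quat(st['eef_rot']).as_matrix().round(4),st['contact_force'],st['opening'])
cv2.imwrite('pics/w5b.png',cv2.resize(s['img'][:,:,::-1],(800,600)))
t=snap('top','top5.png')
```

```text
[0.40576932 0.24972663 0.19318322] [[ 5.422e-01  8.402e-01 -1.000e-04]
 [ 8.402e-01 -5.422e-01  1.000e-04]
 [ 0.000e+00 -2.000e-04 -1.000e+00]] [ 0.30710106 -0.15425273  0.27732834] 0.3970078585142427
```

View pics/w5b.png

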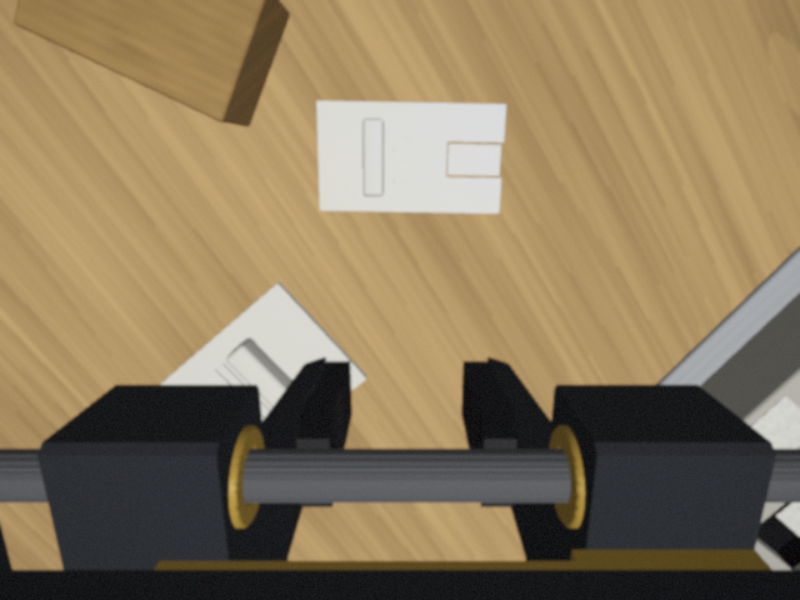

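The cover's corners are at (317,100), (506,103), (499,214) and (319,210) in the 1.25x view. Its nose is to the right (tool +y), the bar is at about (373,157), and the carton's near corner is at (247,125).

Run:
```python
from h import *
s=load('w5.png')
V=np.array([px2w(s,u/1.25,v/1.25,.009) for u,v in[(317,100),(506,103),(499,214),(319,210.5)]])
e=(V[1]+V[2]-V[0]-V[3])/2; a=np.degrees(np.arctan2(e[1],e[0])); c=V.mean(0); print(c,np.linalg.norm(e),np.linalg.norm(V[0]-V[3]),np.linalg.norm(V[1]-V[2]),a)
u=e/np.linalg.norm(e); g=c-u*.022; b=px2w(s,373/1.25,157.5/1.25,.023); print(g,b)
st=get_state();M=R.from_quat(st['eef_rot']).as_matrix();print(np.degrees(np.arctan2(M[1,1],M[0,1])))
for p in(g,b): print(M.T@(p*[1,1,0]+[0,0,.0215]-st['tool_pos'])*100)
```

```text
[0.44502949 0.30648988 0.009     ] 0.11179912183820111 0.06436785747902739 0.06487182694244888 -33.81875665388388
[0.42675184 0.31873437 0.009     ] [0.42709879 0.31877715 0.023     ]
-32.86580437384224
[ 6.93903484 -1.98304411 17.16781308]
[ 6.96145656 -1.95622446 17.16780742]
```

Emit:
send_rows(
  motion=[
    {"x":3.5,"y":-1.0,"z":0,"rx":0,"ry":0,"rz":0,"jaw":3.5},
    {"x":3.45,"y":-0.97,"z":0,"rx":0,"ry":0,"rz":0.012,"jaw":3.5},
    {"x":0,"y":0,"z":4.5,"rx":0,"ry":0,"rz":0,"jaw":3.5},
    {"x":0,"y":0,"z":4.5,"rx":0,"ry":0,"rz":0,"jaw":3.5},
    {"x":0,"y":0,"z":3,"rx":0,"ry":0,"rz":0,"jaw":3.5},
  ],
)

```text
clock: 10.9
tool_pos: [0.4263, 0.3184, 0.0708]
eef_rot: [0.881, 0.473, -0.001, 0.0]
contact_force: [-0.2, -0.2, 0.2]
opening: 0.397
finger_force: 0.0
```

Emit:
send_rows(
  motion=[
    {"x":0,"y":0,"z":2.5,"rx":0,"ry":0,"rz":0,"jaw":3.5},
    {"x":0,"y":0,"z":1.5,"rx":0,"ry":0,"rz":0,"jaw":3.5},
    {"x":0,"y":0,"z":0.8,"rx":0,"ry":0,"rz":0,"jaw":3.5},
    {"x":0,"y":0,"z":0,"rx":0,"ry":0,"rz":0,"jaw":3.5},
    {"x":0,"y":0,"z":0,"rx":0,"ry":0,"rz":0,"jaw":3.5},
  ],
)

```text
clock: 11.4
tool_pos: [0.4274, 0.319, 0.0257]
eef_rot: [0.881, 0.472, 0.0, -0.0]
contact_force: [-0.1, -0.0, -0.3]
opening: 0.396
finger_force: 0.0
```

Emit:
send_rows(
  motion=[
    {"x":0,"y":0,"z":0.4,"rx":0,"ry":0,"rz":0,"jaw":2.5},
    {"x":0,"y":0,"z":0,"rx":0,"ry":0,"rz":0,"jaw":1.6},
    {"x":0,"y":0,"z":0,"rx":0,"ry":0,"rz":0,"jaw":0.6},
    {"x":0,"y":0,"z":0,"rx":0,"ry":0,"rz":0,"jaw":0.6},
    {"x":0,"y":0,"z":0,"rx":0,"ry":0,"rz":0,"jaw":0.6},
  ],
  grip_force=40,
)

```text
clock: 11.9
tool_pos: [0.4272, 0.3189, 0.0215]
eef_rot: [0.881, 0.472, 0.0, 0.0]
contact_force: [-0.2, 0.4, 3.3]
opening: 0.13
finger_force: 40.0
```

Emit:
send_rows(
  motion=[
    {"x":0,"y":0,"z":0,"rx":0,"ry":0,"rz":0,"jaw":0.6},
    {"x":0,"y":0,"z":0,"rx":0,"ry":0,"rz":0,"jaw":0.6},
    {"x":0,"y":0,"z":-1,"rx":0,"ry":0,"rz":0,"jaw":0.6},
    {"x":0,"y":0,"z":-4,"rx":0,"ry":0,"rz":0,"jaw":0.6},
    {"x":0,"y":0,"z":-4.5,"rx":0,"ry":0,"rz":0,"jaw":0.6},
  ],
)

```text
clock: 12.4
tool_pos: [0.426, 0.318, 0.1164]
eef_rot: [0.881, 0.472, -0.002, 0.001]
contact_force: [0.6, -0.4, -1.4]
opening: 0.133
finger_force: 40.0
```

Emit:
send_rows(
  motion=[
    {"x":0,"y":0,"z":-4.5,"rx":0,"ry":0,"rz":0,"jaw":0.6},
    {"x":0,"y":0,"z":-3,"rx":0,"ry":0,"rz":0,"jaw":0.6},
    {"x":0,"y":0,"z":0,"rx":0,"ry":0,"rz":0,"jaw":0.6},
    {"x":0,"y":0,"z":0,"rx":0,"ry":0,"rz":0,"jaw":0.6},
    {"x":0,"y":0,"z":0,"rx":0,"ry":0,"rz":0,"jaw":0.6},
  ],
)

```text
clock: 12.9
tool_pos: [0.4263, 0.3179, 0.1901]
eef_rot: [0.881, 0.472, -0.001, 0.0]
contact_force: [-0.3, -0.6, -1.3]
opening: 0.132
finger_force: 40.0
```

Run:
```python
from h import *
s=snap('wrist','w6.png'); st=get_state(); M=R.from_quat(st['eef_rot']).as_matrix(); t=st['tool_pos']; print(t,M.round(4),st['contact_force'],st['opening'],np.degrees(np.arctan2(M[1,1],M[0,1])))
# predicted outline of cover relative to TCP (bar at tool y 0; plate top 12.5mm ahead)
for n,p in dict(nl=(.032,.078,.0125),nr=(-.032,.078,.0125),tl=(.032,-.034,.0125)).items(): print(n,w2px(s,t+M@np.array(p)))
g=cv2.cvtColor(s['img'],cv2.COLOR_RGB2GRAY)
hsv=cv2.cvtColor(s['img'],cv2.COLOR_RGB2HSV); m=((hsv[...,1]<40)&(hsv[...,2]>150)).astype(np.uint8)
n,l,stt,c=cv2.connectedComponentsWithStats(m); 
for i in range(1,n):
    if stt[i,4]>800: print(stt[i],c[i])
for u in (230,260,300,350,400,450,480): 
    k=np.where(m[:,u])[0]; print(u,k[:1],k[-1:])
for v in (240,255,270,285,300):
    k=np.where(m[v])[0]; print('row',v,k[:1],k[-1:])
```

```text
[0.42624242 0.31798763 0.18984461] [[ 5.537e-01  8.327e-01 -2.300e-03]
 [ 8.327e-01 -5.537e-01 -2.200e-03]
 [-3.100e-03 -7.000e-04 -1.000e+00]] [ 0.84405562  0.42739527 -1.24895566] 0.1346937882294422 -33.62321236936625
nl [533.65747171 230.94157563]
nr [512.20649046 379.06332298]
tl [234.98183751 231.25435237]
[  235   230   297   129 22296] [381.69353247 270.94667205]
[ 564  288   76   70 1819] [608.50027488 328.8746564 ]
[ 564  402   76   54 2023] [613.4661394  432.01087494]
230 [] []
260 [230] [307]
300 [230] [288]
350 [231] [288]
400 [230] [307]
450 [230] [307]
480 [231] [307]
row 240 [236] [530]
row 255 [237] [528]
row 270 [237] [526]
row 285 [238] [516]
row 300 [239] [639]
```

The image code puts the held cover's outline within 1 px of the prediction, so it is centred and straight in the grip.

Emit:
send_rows(
  motion=[
    {"x":-2.42,"y":1.9,"z":0,"rx":0,"ry":0,"rz":0,"jaw":0.6},
    {"x":-3.42,"y":2.9,"z":0,"rx":0,"ry":0,"rz":0,"jaw":0.6},
    {"x":-3.42,"y":2.9,"z":0,"rx":0,"ry":0,"rz":0,"jaw":0.6},
    {"x":-3.42,"y":2.9,"z":0,"rx":0,"ry":0,"rz":0,"jaw":0.6},
    {"x":-3.42,"y":2.9,"z":0,"rx":0,"ry":0,"rz":0,"jaw":0.6},
  ],
)

```text
clock: 13.45
tool_pos: [0.4495, 0.1081, 0.19]
eef_rot: [0.881, 0.473, -0.001, -0.0]
contact_force: [0.8, 0.3, -0.6]
opening: 0.131
finger_force: 40.0
```

Emit:
send_rows(
  motion=[
    {"x":-3.42,"y":2.9,"z":0,"rx":0,"ry":0,"rz":0,"jaw":0.6},
    {"x":-3.42,"y":2.9,"z":0,"rx":0,"ry":0,"rz":0,"jaw":0.6},
    {"x":-2.42,"y":1.9,"z":0,"rx":0,"ry":0,"rz":0,"jaw":0.6},
    {"x":-2,"y":2,"z":0,"rx":0,"ry":0,"rz":0,"jaw":0.6},
    {"x":0,"y":0,"z":0,"rx":0,"ry":0,"rz":-0.128,"jaw":0.6},
  ],
)

```text
clock: 13.95
tool_pos: [0.4681, -0.0424, 0.1898]
eef_rot: [0.851, 0.526, -0.002, 0.0]
contact_force: [0.0, 0.4, -1.0]
opening: 0.129
finger_force: 40.0
```

Emit:
send_rows(
  motion=[
    {"x":0,"y":0,"z":0,"rx":0,"ry":0,"rz":-0.128,"jaw":0.6},
    {"x":0,"y":0,"z":0,"rx":0,"ry":0,"rz":-0.128,"jaw":0.6},
    {"x":0,"y":0,"z":0,"rx":0,"ry":0,"rz":-0.128,"jaw":0.6},
    {"x":0,"y":0,"z":0,"rx":0,"ry":0,"rz":-0.128,"jaw":0.6},
    {"x":0,"y":0,"z":0,"rx":0,"ry":0,"rz":-0.128,"jaw":0.6},
  ],
)

```text
clock: 14.45
tool_pos: [0.4679, -0.0375, 0.1899]
eef_rot: [0.638, 0.77, -0.001, -0.001]
contact_force: [-0.0, 0.7, -1.0]
opening: 0.127
finger_force: 40.0
```

Emit:
send_rows(
  motion=[
    {"x":0,"y":0,"z":0,"rx":0,"ry":0,"rz":-0.128,"jaw":0.6},
    {"x":0,"y":0,"z":3,"rx":0,"ry":0,"rz":0,"jaw":0.6},
    {"x":0,"y":0,"z":3,"rx":0,"ry":0,"rz":0,"jaw":0.6},
    {"x":0,"y":0,"z":0,"rx":0,"ry":0,"rz":0,"jaw":0.6},
    {"x":0,"y":0,"z":0,"rx":0,"ry":0,"rz":0,"jaw":0.6},
  ],
)

```text
clock: 14.95
tool_pos: [0.468, -0.0373, 0.1306]
eef_rot: [0.59, 0.808, -0.001, -0.001]
contact_force: [1.1, -0.0, -0.7]
opening: 0.131
finger_force: 40.0
```

```bash
cat > go.py <<'E'
from h import *
def rel():
    st=get_state(); M=R.from_quat(st['eef_rot']).as_matrix(); t=st['tool_pos']
    a=np.radians(17.75); ex=np.array([np.cos(a),np.sin(a),0]); ey=np.array([-ex[1],ex[0],0]); o=np.array([.5533,-.0107,0])
    c=t+M@np.array([0,.026,0])-o
    print('cover x,y mm',(c@ex*1e3).round(2),(c@ey*1e3).round(2),'z',((t[2]-.0215)*1e3).round(2),'yaw err',(np.degrees(np.arctan2(M[1,1],M[0,1]))-17.75).round(2),'tilt',M[:2,2].round(4),'F along x,y,z',(st['contact_force']@ex).round(2),(st['contact_force']@ey).round(2),st['contact_force'][2].round(2))
E
python3 - <<'E'
from go import *
rel(); s=snap('wrist','w7.png'); top=snap('top','top7.png')
st=get_state();M=R.from_quat(st['eef_rot']).as_matrix(); t=st['tool_pos']
for n,p in dict(nl=(.032,.078,.0125),nr=(-.032,.078,.0125),tl=(.032,-.034,.0125)).items(): print(n,w2px(s,t+M@np.array(p)),w2px(top,t+M@np.array(p)))
cv2.imwrite('pics/w7b.png',cv2.resize(s['img'][:,:,::-1],(800,600)))
E
```

```text
cover x,y mm -63.38 0.68 z 109.11 yaw err -0.01 tilt [-0.0028 -0.    ] F along x,y,z 1.05 -0.34 -0.66
nl [538.80669562 233.90446512] [331.57574332 216.49370298]
nr [516.52491069 383.08655598] [361.79616857 207.62121276]
tl [237.30837459 233.71137485] [347.37042215 269.50503288]
```

Emit:
send_rows(
  motion=[
    {"x":-0.07,"y":-0.06,"z":1.7,"rx":0,"ry":0,"rz":0,"jaw":0.6},
    {"x":0,"y":0,"z":1.5,"rx":0,"ry":0,"rz":0,"jaw":0.6},
    {"x":0,"y":0,"z":1.0,"rx":0,"ry":0,"rz":0,"jaw":0.6},
    {"x":0,"y":0,"z":0.5,"rx":0,"ry":0,"rz":0,"jaw":0.6},
    {"x":0,"y":0,"z":0,"rx":0,"ry":0,"rz":0,"jaw":0.6},
  ],
)

```text
clock: 15.55
tool_pos: [0.4687, -0.0383, 0.0846]
eef_rot: [0.59, 0.808, 0.0, 0.0]
contact_force: [-0.1, -0.3, 0.1]
opening: 0.135
finger_force: 40.0
```

```bash
python3 -c "
from go import *
rel()"
```

```text
cover x,y mm -62.99 -0.51 z 63.07 yaw err -0.04 tilt [ 0.0007 -0.0001] F along x,y,z -0.16 -0.24 0.07
```

Emit:
send_rows(
  motion=[
    {"x":0.03,"y":-0.1,"z":0.2,"rx":0,"ry":0,"rz":0,"jaw":0.6},
    {"x":0,"y":0,"z":0.15,"rx":0,"ry":0,"rz":0,"jaw":0.6},
    {"x":0,"y":0,"z":0.1,"rx":0,"ry":0,"rz":0,"jaw":0.6},
    {"x":0,"y":0,"z":0,"rx":0,"ry":0,"rz":0,"jaw":0.6},
    {"x":0,"y":0,"z":0,"rx":0,"ry":0,"rz":0,"jaw":0.6},
  ],
)

```text
clock: 16.05
tool_pos: [0.4674, -0.0384, 0.0798]
eef_rot: [0.59, 0.807, 0.0, 0.0]
contact_force: [-0.4, 0.2, -0.0]
opening: 0.128
finger_force: 40.0
```

Emit:
send_rows(
  motion=[
    {"x":0,"y":0,"z":0.1,"rx":0,"ry":0,"rz":0,"jaw":0.6},
    {"x":0,"y":0,"z":0,"rx":0,"ry":0,"rz":0,"jaw":0.6},
    {"x":0,"y":0,"z":0.05,"rx":0,"ry":0,"rz":0,"jaw":0.6},
    {"x":0,"y":0,"z":0,"rx":0,"ry":0,"rz":0,"jaw":0.6},
    {"x":0,"y":0,"z":0,"rx":0,"ry":0,"rz":0,"jaw":0.6},
  ],
)

```text
clock: 16.55
tool_pos: [0.4673, -0.0384, 0.0785]
eef_rot: [0.59, 0.808, 0.0, 0.0]
contact_force: [-0.8, 0.5, 5.6]
opening: 0.134
finger_force: 40.0
```

```bash
python3 -c "
from go import *
rel()"
```

```text
cover x,y mm -64.32 -0.19 z 57.05 yaw err -0.04 tilt [ 0.0004 -0.0003] F along x,y,z -0.64 0.7 5.59
```

Emit:
send_rows(
  motion=[
    {"x":0,"y":0.3,"z":-0.03,"rx":0,"ry":0,"rz":0,"jaw":0.6},
    {"x":0,"y":0.4,"z":0,"rx":0,"ry":0,"rz":0,"jaw":0.6},
    {"x":0,"y":0.4,"z":0,"rx":0,"ry":0,"rz":0,"jaw":0.6},
    {"x":0,"y":0.4,"z":0,"rx":0,"ry":0,"rz":0,"jaw":0.6},
    {"x":0,"y":0.2,"z":0,"rx":0,"ry":0,"rz":0,"jaw":0.6},
  ],
)

```text
clock: 17.05
tool_pos: [0.4839, -0.0332, 0.0785]
eef_rot: [0.59, 0.807, -0.0, 0.0]
contact_force: [-2.5, -1.3, 5.5]
opening: 0.133
finger_force: 40.0
```

```bash
python3 -c "
from go import *
rel()"
```

```text
cover x,y mm -46.98 -0.27 z 57.05 yaw err -0.06 tilt [ 0.0001 -0.0001] F along x,y,z -2.81 -0.44 5.48
```

Emit:
send_rows(
  motion=[
    {"x":0,"y":0.3,"z":-0.03,"rx":0,"ry":0,"rz":0,"jaw":0.6},
    {"x":0,"y":0.3,"z":0,"rx":0,"ry":0,"rz":0,"jaw":0.6},
    {"x":0,"y":0.3,"z":0,"rx":0,"ry":0,"rz":0,"jaw":0.6},
    {"x":0,"y":0.2,"z":0,"rx":0,"ry":0,"rz":0,"jaw":0.6},
    {"x":0,"y":0,"z":0,"rx":0,"ry":0,"rz":0,"jaw":0.6},
  ],
)

```text
clock: 17.55
tool_pos: [0.4945, -0.0296, 0.0787]
eef_rot: [0.59, 0.808, 0.0, 0.0]
contact_force: [-0.6, 0.3, -0.6]
opening: 0.133
finger_force: 40.0
```

```bash
python3 -c "
from go import *
rel()"
```

```text
cover x,y mm -35.81 -0.13 z 57.24 yaw err -0.04 tilt [0.0006 0.0003] F along x,y,z -0.44 0.45 -0.61
```

Emit:
send_rows(
  motion=[
    {"x":0,"y":0.3,"z":0,"rx":0,"ry":0,"rz":0,"jaw":0.6},
    {"x":0,"y":0.3,"z":0,"rx":0,"ry":0,"rz":0,"jaw":0.6},
    {"x":0,"y":0.3,"z":0,"rx":0,"ry":0,"rz":0,"jaw":0.6},
    {"x":0,"y":0.3,"z":0,"rx":0,"ry":0,"rz":0,"jaw":0.6},
    {"x":0,"y":0,"z":0,"rx":0,"ry":0,"rz":0,"jaw":0.6},
  ],
)

```text
clock: 18.05
tool_pos: [0.506, -0.0259, 0.0788]
eef_rot: [0.59, 0.808, 0.0, 0.0]
contact_force: [1.0, 0.0, -1.4]
opening: 0.129
finger_force: 40.0
```

```bash
python3 -c "
from go import *
rel()"
```

```text
cover x,y mm -23.66 -0.12 z 57.35 yaw err -0.04 tilt [0.0008 0.0003] F along x,y,z 0.93 -0.29 -1.36
```

Emit:
send_rows(
  motion=[
    {"x":0,"y":0.15,"z":0,"rx":0,"ry":0,"rz":0,"jaw":0.6},
    {"x":0,"y":0.15,"z":0,"rx":0,"ry":0,"rz":0,"jaw":0.6},
    {"x":0,"y":0.15,"z":0,"rx":0,"ry":0,"rz":0,"jaw":0.6},
    {"x":0,"y":0.15,"z":0,"rx":0,"ry":0,"rz":0,"jaw":0.6},
    {"x":0,"y":0,"z":0,"rx":0,"ry":0,"rz":0,"jaw":0.6},
  ],
)

```text
clock: 18.55
tool_pos: [0.5114, -0.0243, 0.0788]
eef_rot: [0.59, 0.807, 0.0, 0.0]
contact_force: [0.0, 0.4, -0.5]
opening: 0.132
finger_force: 40.0
```

Emit:
send_rows(
  motion=[
    {"x":0,"y":0.1,"z":0,"rx":0,"ry":0,"rz":0,"jaw":0.6},
    {"x":0,"y":0.1,"z":0,"rx":0,"ry":0,"rz":0,"jaw":0.6},
    {"x":0,"y":0.1,"z":0,"rx":0,"ry":0,"rz":0,"jaw":0.6},
    {"x":0,"y":0,"z":0,"rx":0,"ry":0,"rz":0,"jaw":0.6},
    {"x":0,"y":0,"z":0,"rx":0,"ry":0,"rz":0,"jaw":0.6},
  ],
)

```text
clock: 19.05
tool_pos: [0.514, -0.0235, 0.0788]
eef_rot: [0.59, 0.808, -0.0, 0.0]
contact_force: [-0.5, 0.5, -0.7]
opening: 0.132
finger_force: 40.0
```

```bash
python3 -c "
from go import *
rel()"
```

```text
cover x,y mm -15.35 -0.23 z 57.32 yaw err -0.04 tilt [ 0.     -0.0001] F along x,y,z -0.38 0.63 -0.67
```

Emit:
send_rows(
  motion=[
    {"x":0,"y":0.1,"z":0,"rx":0,"ry":0,"rz":0,"jaw":0.6},
    {"x":0,"y":0.1,"z":0,"rx":0,"ry":0,"rz":0,"jaw":0.6},
    {"x":0,"y":0.1,"z":0,"rx":0,"ry":0,"rz":0,"jaw":0.6},
    {"x":0,"y":0,"z":0,"rx":0,"ry":0,"rz":0,"jaw":0.6},
    {"x":0,"y":0,"z":0,"rx":0,"ry":0,"rz":0,"jaw":0.6},
  ],
)

```text
clock: 19.55
tool_pos: [0.5162, -0.0229, 0.0788]
eef_rot: [0.59, 0.807, -0.001, -0.0]
contact_force: [-3.0, -0.7, 2.0]
opening: 0.127
finger_force: 40.0
```

Emit:
send_rows(
  motion=[
    {"x":0,"y":0.1,"z":0,"rx":0,"ry":0,"rz":0,"jaw":0.6},
    {"x":0,"y":0.1,"z":0,"rx":0,"ry":0,"rz":0,"jaw":0.6},
    {"x":0,"y":0.1,"z":0,"rx":0,"ry":0,"rz":0,"jaw":0.6},
    {"x":0,"y":0,"z":0,"rx":0,"ry":0,"rz":0,"jaw":0.6},
    {"x":0,"y":0,"z":0,"rx":0,"ry":0,"rz":0,"jaw":0.6},
  ],
)

```text
clock: 20.05
tool_pos: [0.5192, -0.022, 0.0789]
eef_rot: [0.59, 0.807, -0.001, -0.0]
contact_force: [-5.7, -2.3, 4.8]
opening: 0.132
finger_force: 40.1
```

```bash
python3 -c "
from go import *
rel()"
```

```text
cover x,y mm -9.88 -0.35 z 57.36 yaw err -0.05 tilt [-0.0009 -0.0007] F along x,y,z -6.17 -0.44 4.81
```

Emit:
send_rows(
  motion=[
    {"x":0,"y":0.08,"z":0,"rx":0,"ry":0,"rz":0,"jaw":0.6},
    {"x":0,"y":0.08,"z":0,"rx":0,"ry":0,"rz":0,"jaw":0.6},
    {"x":0,"y":0.08,"z":0,"rx":0,"ry":0,"rz":0,"jaw":0.6},
    {"x":0,"y":0,"z":0,"rx":0,"ry":0,"rz":0,"jaw":0.6},
    {"x":0,"y":0,"z":0,"rx":0,"ry":0,"rz":0,"jaw":0.6},
  ],
)

```text
clock: 20.55
tool_pos: [0.521, -0.0214, 0.0789]
eef_rot: [0.59, 0.807, -0.001, -0.0]
contact_force: [-5.8, -1.5, 5.8]
opening: 0.135
finger_force: 40.1
```

```bash
python3 -c "
from go import *
rel()"
```

```text
cover x,y mm -7.99 -0.41 z 57.37 yaw err -0.05 tilt [-0.0017 -0.0012] F along x,y,z -6.02 0.38 5.82
```

Emit:
send_rows(
  motion=[
    {"x":0,"y":0.06,"z":0,"rx":0,"ry":0,"rz":0,"jaw":0.6},
    {"x":0,"y":0.06,"z":0,"rx":0,"ry":0,"rz":0,"jaw":0.6},
    {"x":0,"y":0.04,"z":0,"rx":0,"ry":0,"rz":0,"jaw":0.6},
    {"x":0,"y":0,"z":0,"rx":0,"ry":0,"rz":0,"jaw":0.6},
    {"x":0,"y":0,"z":0,"rx":0,"ry":0,"rz":0,"jaw":0.6},
  ],
)

```text
clock: 21.05
tool_pos: [0.5246, -0.0201, 0.079]
eef_rot: [0.59, 0.808, 0.001, 0.001]
contact_force: [-1.1, -1.4, 2.9]
opening: 0.132
finger_force: 40.1
```

```bash
python3 -c "
from go import *
rel()"
```

```text
cover x,y mm -4.21 -0.19 z 57.55 yaw err -0.04 tilt [0.0021 0.0007] F along x,y,z -1.49 -1.0 2.9
```

Emit:
send_rows(
  motion=[
    {"x":0,"y":0.05,"z":0,"rx":0,"ry":0,"rz":0,"jaw":0.6},
    {"x":0,"y":0.05,"z":0,"rx":0,"ry":0,"rz":0,"jaw":0.6},
    {"x":0,"y":0,"z":0,"rx":0,"ry":0,"rz":0,"jaw":0.6},
    {"x":0,"y":0,"z":0,"rx":0,"ry":0,"rz":0,"jaw":0.6},
    {"x":0,"y":0,"z":0,"rx":0,"ry":0,"rz":0,"jaw":0.6},
  ],
)

```text
clock: 21.55
tool_pos: [0.5259, -0.0196, 0.079]
eef_rot: [0.59, 0.808, 0.001, 0.001]
contact_force: [2.5, 0.1, 2.6]
opening: 0.134
finger_force: 40.1
```

```bash
python3 -c "
from go import *
rel()"
```

```text
cover x,y mm -2.84 -0.17 z 57.55 yaw err -0.04 tilt [0.0027 0.001 ] F along x,y,z 2.45 -0.65 2.63
```

Emit:
send_rows(
  motion=[
    {"x":0,"y":0.05,"z":0,"rx":0,"ry":0,"rz":0,"jaw":0.6},
    {"x":0,"y":0.05,"z":0,"rx":0,"ry":0,"rz":0,"jaw":0.6},
    {"x":0,"y":0,"z":0,"rx":0,"ry":0,"rz":0,"jaw":0.6},
    {"x":0,"y":0,"z":0,"rx":0,"ry":0,"rz":0,"jaw":0.6},
    {"x":0,"y":0,"z":0,"rx":0,"ry":0,"rz":0,"jaw":0.6},
  ],
)

```text
clock: 22.05
tool_pos: [0.5259, -0.0196, 0.079]
eef_rot: [0.59, 0.808, 0.0, 0.0]
contact_force: [2.3, 0.9, 4.9]
opening: 0.133
finger_force: 40.1
```

```bash
python3 -c "
from go import *
rel()"
```

```text
cover x,y mm -2.82 -0.15 z 57.49 yaw err -0.04 tilt [0.001  0.0004] F along x,y,z 2.43 0.13 4.93
```

Emit:
send_rows(
  motion=[
    {"x":0,"y":0.05,"z":0,"rx":0,"ry":0,"rz":0,"jaw":0.6},
    {"x":0,"y":0.03,"z":0,"rx":0,"ry":0,"rz":0,"jaw":0.6},
    {"x":0,"y":0,"z":0,"rx":0,"ry":0,"rz":0,"jaw":0.6},
    {"x":0,"y":0,"z":0,"rx":0,"ry":0,"rz":0,"jaw":0.6},
    {"x":0,"y":0,"z":0,"rx":0,"ry":0,"rz":0,"jaw":0.6},
  ],
)

```text
clock: 22.55
tool_pos: [0.5259, -0.0196, 0.0789]
eef_rot: [0.59, 0.808, -0.0, -0.0]
contact_force: [1.0, 0.3, 5.6]
opening: 0.127
finger_force: 40.1
```

```bash
python3 -c "
from go import *
rel()"
```

```text
cover x,y mm -2.77 -0.16 z 57.39 yaw err -0.04 tilt [-0.0003 -0.0002] F along x,y,z 1.01 0.01 5.59
```

Emit:
send_rows(
  motion=[
    {"x":0,"y":0.05,"z":0,"rx":0,"ry":0,"rz":0,"jaw":0.6},
    {"x":0,"y":0.05,"z":0,"rx":0,"ry":0,"rz":0,"jaw":0.6},
    {"x":0,"y":0,"z":0,"rx":0,"ry":0,"rz":0,"jaw":0.6},
    {"x":0,"y":0,"z":0,"rx":0,"ry":0,"rz":0,"jaw":0.6},
    {"x":0,"y":0,"z":0,"rx":0,"ry":0,"rz":0,"jaw":0.6},
  ],
)

```text
clock: 23.05
tool_pos: [0.5265, -0.0194, 0.0787]
eef_rot: [0.59, 0.808, -0.0, -0.0]
contact_force: [0.3, -0.3, 4.4]
opening: 0.127
finger_force: 40.0
```

```bash
python3 -c "
from go import *
rel()"
```

```text
cover x,y mm -2.15 -0.16 z 57.17 yaw err -0.04 tilt [-0.0011 -0.0004] F along x,y,z 0.21 -0.35 4.4
```

Emit:
send_rows(
  motion=[
    {"x":0,"y":0.05,"z":0,"rx":0,"ry":0,"rz":0,"jaw":0.6},
    {"x":0,"y":0.05,"z":0,"rx":0,"ry":0,"rz":0,"jaw":0.6},
    {"x":0,"y":0,"z":0,"rx":0,"ry":0,"rz":0,"jaw":0.6},
    {"x":0,"y":0,"z":0,"rx":0,"ry":0,"rz":0,"jaw":0.6},
    {"x":0,"y":0,"z":0,"rx":0,"ry":0,"rz":0,"jaw":0.6},
  ],
)

```text
clock: 23.55
tool_pos: [0.5267, -0.0194, 0.0786]
eef_rot: [0.59, 0.807, -0.001, -0.001]
contact_force: [-1.6, -0.9, 5.5]
opening: 0.132
finger_force: 40.0
```

```bash
python3 -c "
from go import *
rel()"
```

```text
cover x,y mm -2.02 -0.21 z 57.08 yaw err -0.05 tilt [-0.0027 -0.0011] F along x,y,z -1.83 -0.38 5.5
```

Emit:
send_rows(
  motion=[
    {"x":0,"y":0.05,"z":0,"rx":0,"ry":0,"rz":0,"jaw":0.6},
    {"x":0,"y":0.05,"z":0,"rx":0,"ry":0,"rz":0,"jaw":0.6},
    {"x":0,"y":0,"z":0,"rx":0,"ry":0,"rz":0,"jaw":0.6},
    {"x":0,"y":0,"z":0,"rx":0,"ry":0,"rz":0,"jaw":0.6},
    {"x":0,"y":0,"z":0,"rx":0,"ry":0,"rz":0,"jaw":0.6},
  ],
)

```text
clock: 24.05
tool_pos: [0.5267, -0.0194, 0.0786]
eef_rot: [0.59, 0.807, -0.002, -0.001]
contact_force: [-3.6, 0.3, 7.2]
opening: 0.13
finger_force: 40.0
```

```bash
python3 -c "
from go import *
rel()"
```

```text
cover x,y mm -1.96 -0.19 z 57.06 yaw err -0.05 tilt [-0.0044 -0.0019] F along x,y,z -3.29 1.41 7.2
```

Emit:
send_rows(
  motion=[
    {"x":0,"y":0.05,"z":-0.03,"rx":0,"ry":0,"rz":0,"jaw":0.6},
    {"x":0,"y":0.05,"z":0,"rx":0,"ry":0,"rz":0,"jaw":0.6},
    {"x":0,"y":0.05,"z":0,"rx":0,"ry":0,"rz":0,"jaw":0.6},
    {"x":0,"y":0,"z":0,"rx":0,"ry":0,"rz":0,"jaw":0.6},
    {"x":0,"y":0,"z":0,"rx":0,"ry":0,"rz":0,"jaw":0.6},
  ],
)

```text
clock: 24.55
tool_pos: [0.5276, -0.0193, 0.0786]
eef_rot: [0.59, 0.807, -0.003, -0.002]
contact_force: [-4.8, -2.0, 6.0]
opening: 0.135
finger_force: 40.0
```

```bash
python3 -c "
from go import *
rel()
s=snap('wrist','w8.png')"
```

```text
cover x,y mm -1.1 -0.34 z 57.08 yaw err -0.05 tilt [-0.0056 -0.0024] F along x,y,z -5.2 -0.4 6.04
```

Emit:
send_rows(
  motion=[
    {"x":0,"y":0.05,"z":0,"rx":0,"ry":0,"rz":0,"jaw":0.6},
    {"x":0,"y":0.05,"z":0,"rx":0,"ry":0,"rz":0,"jaw":0.6},
    {"x":0,"y":0.05,"z":0,"rx":0,"ry":0,"rz":0,"jaw":0.6},
    {"x":0,"y":0,"z":0,"rx":0,"ry":0,"rz":0,"jaw":0.6},
    {"x":0,"y":0,"z":0,"rx":0,"ry":0,"rz":0,"jaw":0.6},
  ],
)

```text
clock: 25.1
tool_pos: [0.5283, -0.0191, 0.0786]
eef_rot: [0.59, 0.807, -0.003, -0.002]
contact_force: [-7.7, -1.9, 7.3]
opening: 0.133
finger_force: 40.1
```

```bash
python3 -c "
from go import *
rel()"
```

```text
cover x,y mm -0.41 -0.37 z 57.06 yaw err -0.06 tilt [-0.007  -0.0031] F along x,y,z -7.95 0.5 7.31
```

Emit:
send_rows(
  motion=[
    {"x":0,"y":-0.1,"z":0,"rx":0,"ry":0,"rz":0,"jaw":0.6},
    {"x":0,"y":-0.1,"z":0,"rx":0,"ry":0,"rz":0,"jaw":0.6},
    {"x":0,"y":-0.1,"z":0,"rx":0,"ry":0,"rz":0,"jaw":0.6},
    {"x":0,"y":-0.1,"z":0,"rx":0,"ry":0,"rz":0,"jaw":0.6},
    {"x":0,"y":0,"z":0,"rx":0,"ry":0,"rz":0,"jaw":0.6},
  ],
)

```text
clock: 25.6
tool_pos: [0.5276, -0.0192, 0.0788]
eef_rot: [0.59, 0.807, -0.0, -0.0]
contact_force: [-2.7, -1.2, -0.3]
opening: 0.13
finger_force: 40.0
```

```bash
python3 -c "
from go import *
rel()"
```

```text
cover x,y mm -1.11 -0.29 z 57.29 yaw err -0.05 tilt [-0.0011 -0.0004] F along x,y,z -2.92 -0.28 -0.31
```

Emit:
send_rows(
  motion=[
    {"x":0,"y":-0.1,"z":0,"rx":0,"ry":0,"rz":0,"jaw":0.6},
    {"x":0,"y":-0.1,"z":0,"rx":0,"ry":0,"rz":0,"jaw":0.6},
    {"x":0,"y":-0.1,"z":0,"rx":0,"ry":0,"rz":0,"jaw":0.6},
    {"x":0,"y":0,"z":0,"rx":0,"ry":0,"rz":0,"jaw":0.6},
    {"x":0,"y":0,"z":0,"rx":0,"ry":0,"rz":0,"jaw":0.6},
  ],
)

```text
clock: 26.1
tool_pos: [0.5266, -0.0194, 0.0793]
eef_rot: [0.59, 0.808, 0.001, 0.001]
contact_force: [1.9, 0.0, -2.7]
opening: 0.133
finger_force: 40.0
```

```bash
python3 -c "
from go import *
rel()"
```

```text
cover x,y mm -2.08 -0.11 z 57.83 yaw err -0.04 tilt [0.0026 0.0011] F along x,y,z 1.81 -0.55 -2.75
```

Emit:
send_rows(
  motion=[
    {"x":0,"y":-0.1,"z":0.03,"rx":0,"ry":0,"rz":0,"jaw":0.6},
    {"x":0,"y":-0.1,"z":0,"rx":0,"ry":0,"rz":0,"jaw":0.6},
    {"x":0,"y":0,"z":0,"rx":0,"ry":0,"rz":0,"jaw":0.6},
    {"x":0,"y":0,"z":0,"rx":0,"ry":0,"rz":0,"jaw":0.6},
    {"x":0,"y":0,"z":0,"rx":0,"ry":0,"rz":0,"jaw":0.6},
  ],
)

```text
clock: 26.6
tool_pos: [0.5264, -0.0193, 0.0794]
eef_rot: [0.59, 0.808, 0.003, 0.002]
contact_force: [7.4, 1.5, -4.2]
opening: 0.132
finger_force: 40.0
```

```bash
python3 -c "
from go import *
rel()"
```

```text
cover x,y mm -2.21 -0.03 z 57.86 yaw err -0.03 tilt [0.0061 0.0025] F along x,y,z 7.55 -0.83 -4.16
```

The cover holds at about -2.2 mm against a 7.5 N pull, so it is latched. I'll relax the arm, let go and lift off.

Emit:
send_rows(
  motion=[
    {"x":0,"y":0.1,"z":0.03,"rx":0,"ry":0,"rz":0,"jaw":0.6},
    {"x":0,"y":0.1,"z":0,"rx":0,"ry":0,"rz":0,"jaw":0.6},
    {"x":0,"y":0.1,"z":0,"rx":0,"ry":0,"rz":0,"jaw":0.6},
    {"x":0,"y":0.05,"z":0,"rx":0,"ry":0,"rz":0,"jaw":0.6},
    {"x":0,"y":0,"z":0,"rx":0,"ry":0,"rz":0,"jaw":0.6},
  ],
)

```text
clock: 27.1
tool_pos: [0.5265, -0.0194, 0.0787]
eef_rot: [0.59, 0.808, -0.0, 0.0]
contact_force: [1.8, 0.7, 0.2]
opening: 0.132
finger_force: 40.0
```

Emit:
send_rows(
  motion=[
    {"x":0,"y":0,"z":0,"rx":0,"ry":0,"rz":0,"jaw":2},
    {"x":0,"y":0,"z":0,"rx":0,"ry":0,"rz":0,"jaw":3},
    {"x":0,"y":0,"z":0,"rx":0,"ry":0,"rz":0,"jaw":3},
    {"x":0,"y":0,"z":0,"rx":0,"ry":0,"rz":0,"jaw":3},
    {"x":0,"y":0,"z":0,"rx":0,"ry":0,"rz":0,"jaw":3},
  ],
)

```text
clock: 27.6
tool_pos: [0.5264, -0.0195, 0.0784]
eef_rot: [0.59, 0.807, -0.0, -0.0]
contact_force: [0.2, -0.3, 0.3]
opening: 0.339
finger_force: 0.0
```

Emit:
send_rows(
  motion=[
    {"x":0,"y":0,"z":-1,"rx":0,"ry":0,"rz":0,"jaw":3},
    {"x":0,"y":0,"z":-3,"rx":0,"ry":0,"rz":0,"jaw":3},
    {"x":-2,"y":0,"z":-4,"rx":0,"ry":0,"rz":0,"jaw":3},
    {"x":-4,"y":0,"z":-3,"rx":0,"ry":0,"rz":0,"jaw":3},
    {"x":-4,"y":2,"z":0,"rx":0,"ry":0,"rz":0,"jaw":3},
  ],
)

```text
clock: 28.1
tool_pos: [0.5768, -0.1099, 0.1937]
eef_rot: [0.589, 0.808, 0.001, 0.002]
contact_force: [2.2, 0.1, 0.1]
opening: 0.342
finger_force: 0.0
```

Run:
```python
from go import *
rel(); s=snap('wrist','w9.png')
a=np.radians(17.75);c,n=np.cos(a),np.sin(a);T=lambda x,y,z:np.array([.5533+c*x-n*y,-.0107+n*x+c*y,z])
for x in(-.0622,.0498):print(w2px(s,T(x,.032,.066)),w2px(s,T(x,-.032,.066)))
im=s['img'][:,:,::-1]; cv2.imwrite('pics/w9b.png',cv2.resize(im,(800,600),interpolation=cv2.INTER_CUBIC))
```

```text
cover x,y mm 18.14 -101.65 z 172.17 yaw err 0.01 tilt [ 0.0048 -0.0011] F along x,y,z 2.14 -0.54 0.1
[230.26556287  10.81926068] [236.97912562 125.8640612 ]
[423.82214507  10.94623642] [416.92405317 125.76858982]
```

View pics/w9b.png

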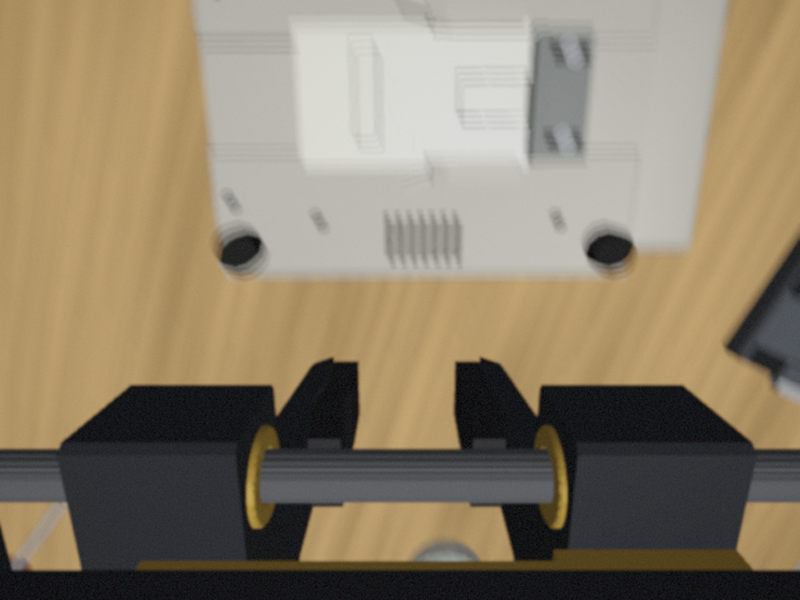

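The cover, slightly motion-blurred, lies flat between the rails with its nose up against the catch at (530,95), and the gripper is clear. Handing in.

Emit:
send_rows(
  motion=[
    {"x":0,"y":0,"z":0,"rx":0,"ry":0,"rz":0,"jaw":3},
    {"x":0,"y":0,"z":0,"rx":0,"ry":0,"rz":0,"jaw":3},
    {"x":0,"y":0,"z":0,"rx":0,"ry":0,"rz":0,"jaw":3},
    {"x":0,"y":0,"z":0,"rx":0,"ry":0,"rz":0,"jaw":3},
    {"x":0,"y":0,"z":0,"rx":0,"ry":0,"rz":0,"jaw":3},
  ],
)

```text
clock: 28.65
tool_pos: [0.5757, -0.1076, 0.1885]
eef_rot: [0.589, 0.808, -0.0, -0.0]
contact_force: [0.6, -0.7, 0.8]
opening: 0.341
finger_force: 0.0
```

```bash
python3 -c "
from plant import *
print(finish_job())"
```

```text
the job is handed in; nothing more can be done
None
```

I put the battery pack in the bay, slid the cover home until it latched (it held against a 7.5 N pull, and my readings stayed at or below about 11 N), and handed the job in at about 29 s; no verdict came back.

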